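Change the resin cell in the light meter

TASK

Take the tested cell (blue cap) out of the light meter and stand it upright on the green card, the free place in the row on the low shelf, square with its neighbours and with its clear faces to the shelf's front and back as theirs are. Then lower the untested cell (orange cap) fully home into the meter's well, with its two clear faces in the light path, one towards the lamp and one towards the detector. Set both cells down gently without letting them drop, keep them upright, and leave the other cells and the black cup where they are.

Things in the scene. Friction and masses are not known exactly. Their poses are not given: they have to be found in the camera images.
- tested_center (a point): Tested cell, in the meter's well at the start. 32 x 32 mm square, 90 mm tall; this point is its centre, 45 mm above its foot. z up, x out of a clear face, y out of a black face. Upper 40 mm: solid blue grip cap, same width; hold it there, 25 mm above this point. A white bar on the cap's top runs along x; either way round is the same. 75 to 155 g.
- untested_center (a point): Untested cell with an orange cap, loose on the bench at the left, turned any way. 32 x 32 mm square, 90 mm tall; this point is its centre, 45 mm above its foot. z up, x out of a clear face, y out of a black face. Upper 40 mm: solid grip cap, same width; hold it there, 25 mm above this point. A white bar on the cap's top runs along x; either way round is the same.
- well (a point): Floor centre of the fixed meter's square well: 35 mm wide, 38 mm deep, 3 mm chamfer, in an aluminium block 66 mm square; nothing on the meter is higher (210 x 90 mm base). z up; x = light path, from grey lamp housing to black detector, yellow lines on top; well sides along x, y. It takes a cell in four quarter turns; two are right: cell x along this x. A seated cell stands 52 mm out.
- place (a point): Middle of the free place, at shelf-top level (45 mm above the bench): a flat green card 44 mm square; a cell's foot stands level with this point. z up, x from the shelf's front to its back, y along the row. Four places 64 mm apart, 32 mm free between cells; any may be the free one. Fixed shelf: 80 mm (x) by 272 mm (y).
- row_a_center (a point): One of three tested cells (blue cap, same shape as the tested one) already standing in the row on the shelf, x to the shelf's front/back: leave it where it stands. Point at its centre, 45 mm above its foot.
- row_b_center (a point): One of three tested cells (blue cap, same shape as the tested one) already standing in the row on the shelf, x to the shelf's front/back: leave it where it stands. Point at its centre, 45 mm above its foot.
- row_c_center (a point): One of three tested cells (blue cap, same shape as the tested one) already standing in the row on the shelf, x to the shelf's front/back: leave it where it stands. Point at its centre, 45 mm above its foot.
- cup: Black open cup, 50 mm across, 42 mm tall, origin at the centre of its underside: leave it where it stands.

How it is judged:
By the outcome, as a careful person would: the job done as asked, in the order asked, and still so for the second after the job is handed in, with the robot touching nothing.
It also fails if it takes over 61 s, if anything falls off the work surface, if the arm or the gripper's body presses on something with over 40 N, if the wrist force passes 120 N, or if a joint passes its speed limit or range.

ROBOT

A 6-joint arm with a two-finger parallel gripper is mounted at the origin on the work surface. World frame = base frame: x ahead of the robot, y to its left, z up, the work surface at z = 0. Lengths are in m, angles in degrees, forces in N, time in s.
With the tool pointing down it reaches from about 0.375 to 0.9 m from the base axis. Payload 3.1 kg.
Tool frame: the origin (TCP) lies between the finger pads; the fingertips stand bot.tip_extent ahead of it and the grasp point (between the pads) lies 2 mm behind it (bot.tip_extent is the distance from the TCP to the fingertips, in m); z points along the fingers, y is the direction in which the jaws open and shut (so a half turn about z gives the same grasp; the last joint's range is limited). The gripper opens to 87 mm and grips with 3 to 60 N. Pads are 19 mm wide; open, the fingers measure 117 mm over their backs; the gripper's body (75 mm by 190 mm) begins 51 mm behind the grasp point.
Start: joints at [53.142, 30.224, 82.088, -0, 67.689, -10.227], TCP at [0.28, 0.559, 0.202] pointing down, gripper open.
Joint ranges: [-176.69, 176.69], [-43.24, 126.21], [12.49, 139.97], [-82, 262], [0, 151.66], [-163.58, 163.58]. Speed limits (degrees/s): [159.86, 159.86, 180, 180, 180, 180].

INTERFACE

Orientations are given as a 3x3 rotation matrix whose columns are the frame's x, y, z axes.
In Python, from rig import bot, imaging, recognise, masks_of, mark_of gives the robot as it stands.
- The arm moves only by the tool send_rows, never from a script. Its argument "plan" is a list that holds one entry, the list of rows, each a list of 5 numbers: the shift along the world's x, y, z normalised to -1 to 1, where 1 is 0.03 m, then the turn about the world's z normalised to -1 to 1, where 1 is 0.1 rad, then the closure, from -1 (fully open) to 1 (shut). A call has 1 to 20 rows; each row shifts and turns the commanded pose from where the row before left it; what a row does not reach is not made up. A row lasts 1/10 s, in which the tool goes at most 50 mm and 8.59 degrees, less where a joint would pass 70% of its speed; a pose out of reach is approached as far as the arm can. A call with a number of a shift or a turn outside -1 to 1 is refused whole. A call with a gripper value outside its range is refused whole. The fingers move at their own pace and stop on an object; the grip force is fixed at half the most. Time passes only in rows, so rows that do not move let the fingers close. It gives the time, the measured TCP pose, the force and the opening at its end, in the units of the state.
- bot.read_state(): the state, without advancing time (a new reading comes with each control period).
- imaging.capture(name): name is "side" or "top" or "wrist"; returns a dict with "img" (400x640x3 uint8, blue, green, red), "mtx" (3x3 intrinsics, pixels), "distortion" ([k1, k2, p1, p2, k3] as OpenCV has them; the pictures are not rectified), "pose" (4x4, takes a point from camera to world coordinates); the wrist camera has in their place "T_tool_cam" (4x4, takes a point from camera to tool coordinates, whose origin is the TCP and whose axes are the flange's). Camera axes: x right, y down, z forward; pixel columns grow to the right and rows downward; lengths in m; the calibration is good to about 2 mm. A picture is of the moment at which its call begins: read the wrist's pose just before it. There is no depth.
- bot.hand_in(): hands the job in, once; it reports no verdict.
Trained networks look in the newest picture that a camera, given by its name, has taken for a name from the list of things; names that differ only in an ending like _2 or _b are one class to them, and where a whole thing is asked for, a point or a joint stands for the part that bears it (a point fixed in the world has none). Each returns a list of dicts, best first, with "conf" (0 to 1); they miss things now and then, are a little off and sometimes report something else, mostly with a low value. They report only what shows in the picture. A call takes as long as a camera call.
- recognise(camera, target): "at" ([x, y, z] in m, in world coordinates, good to about 4 mm: the middle of the surface that is visible of it).
- masks_of(camera, target): "region" (400x640 bool, what is visible of it).
- mark_of(camera, target): "at" ([x, y, z] in m, in world coordinates, good to about 4 mm: a listed point, or the origin of a listed thing).
The state is a dict: "time_s": time; "joint_positions": joint angles; "qvel": joint speeds; "tau": joint torques, N m; "position": TCP position; "tcp_rot": TCP orientation; "force": force on the tool from outside, world axes, zero at the start; "moment": the same for the moment, N m; "opening": opening from 0.0 (shut) to 1.0 (fully open).
Only numpy, scipy, OpenCV 4.12 (cv2) and the standard library are available. Lean on these libraries where they do the work, as an engineer would, in place of code of your own. Each camera call takes 0.05 s, during which the arm holds its last target.

## Working session

There is one attempt and no reset: what is moved stays moved. The work goes in short steps, Python scripts to look and compute and a tool call to move; the robot and the scene stay as the last step left them, time stands still between calls to the robot, and variables do not carry over. Pictures are saved under pics/ and viewed, and the job is handed in when it is done.

Besides the shell and the picture viewer there is one more tool, called after "Call:" by a JSON object that holds its "api" and its "payload", one argument or row to a line. send_rows: Moves the arm, as the interface text tells. Its arguments: {"type":"object","properties":{"plan":{"type":"array"}},"required":["plan"]}

```bash
mkdir -p pics; ls
python3 - <<'E'
from rig import bot, imaging, recognise, masks_of, mark_of
import cv2,numpy as np
s=bot.read_state();print(s['time_s'],s['position'],s['tcp_rot'],s['opening'],bot.tip_extent)
for c in ['side','top','wrist']:
    d=imaging.capture(c);cv2.imwrite(f'pics/{c}0.png',d['img'])
    print(c,d.get('pose',d.get('T_tool_cam')))
    for n in ['tested_center','untested_center','well','place','row_a_center','cup']:
        print(n,[(np.round(r['at'],4).tolist(),round(r['conf'],2)) for r in mark_of(c,n)])
print(bot.read_state()['time_s'])
E
```

```text
pics
0.0 [0.27965126 0.55807903 0.20087153] [[-8.93925910e-01  4.48212965e-01 -1.26733178e-03]
 [ 4.48214610e-01  8.93924330e-01 -1.71926415e-03]
 [ 3.62302235e-04 -2.10493139e-03 -9.99997719e-01]] 0.9990348201980387 0.017
side [[ 0.98515904 -0.10431235  0.13631068  0.45567021]
 [-0.17133144 -0.64552045  0.74427743 -0.773708  ]
 [ 0.010354   -0.75658594 -0.65381229  0.75062555]
 [ 0.          0.          0.          1.        ]]
tested_center [([0.582, 0.081, 0.0555], 0.83)]
untested_center [([0.4654, 0.3016, 0.0433], 0.55)]
well [([0.5804, 0.0826, 0.0091], 0.9)]
place [([0.5691, -0.1644, 0.0481], 0.35)]
row_a_center [([0.537, -0.3535, 0.0911], 0.59)]
cup [([0.6838, 0.3366, 0.0007], 0.45), ([0.5799, 0.0822, 0.0146], 0.18)]
top [[-0.02551183 -0.98144441  0.19004213  0.41125693]
 [-0.9995556   0.02797576  0.01029331 -0.01706208]
 [-0.01541889 -0.18969508 -0.98172197  0.93354979]
 [ 0.          0.          0.          1.        ]]
tested_center [([0.5741, 0.0778, 0.0554], 0.58)]
untested_center [([0.4649, 0.304, 0.0481], 0.65)]
well [([0.5376, -0.3507, 0.088], 0.62), ([0.5836, 0.0729, 0.0144], 0.58)]
place [([0.5709, -0.1644, 0.0429], 0.86)]
row_a_center [([0.5386, -0.3523, 0.0873], 0.58)]
cup [([0.6847, 0.3369, 0.0029], 0.69)]
wrist [[ 1.66183097e-04 -9.64770429e-01 -2.63093124e-01  7.20380232e-02]
 [ 9.99999664e-01 -5.07517867e-05  8.17759357e-04 -6.12291094e-04]
 [-8.02302492e-04 -2.63093172e-01  9.64770097e-01 -1.82953283e-01]
 [ 0.00000000e+00  0.00000000e+00  0.00000000e+00  1.00000000e+00]]
tested_center []
untested_center []
well []
place []
row_a_center []
cup []
1.05
```

View pics/side0.png

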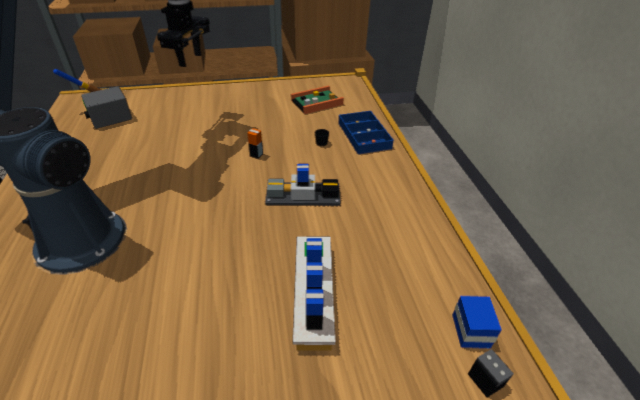

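View pics/top0.png

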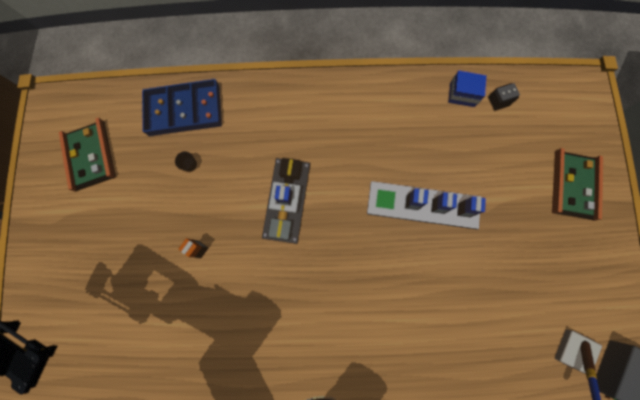

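View pics/wrist0.png

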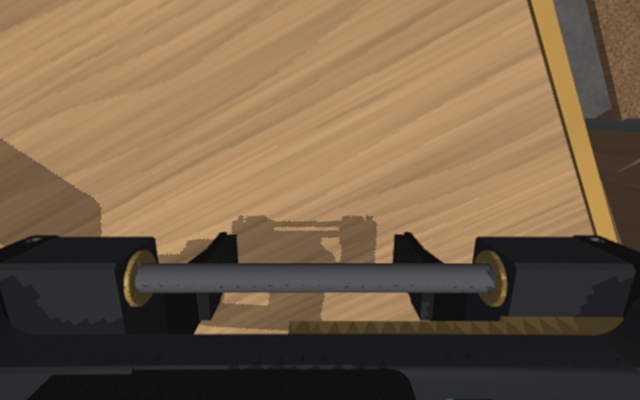

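Call:
{"api": "send_rows", "payload": {
  "plan": [
    [[0.62,-0.93,0.17,-1,-1],[0.62,-0.93,0.17,-1,-1],[0.62,-0.93,0.17,-1,-1],[0.62,-0.93,0.17,-1,-1],[0.62,-0.93,0.17,-1,-1],[0.62,-0.93,0.17,-1,-1],[0.62,-0.93,0.17,-1,-1],[0.62,-0.93,0.17,-1,-1],[0.62,-0.93,0.17,-1,-1],[0.62,-0.93,0.17,-1,-1],[0,0,0,0,-1],[0,0,0,0,-1]]
  ]
}}

```text
time_s: 2.25
position: [0.4663, 0.2793, 0.2529]
tcp_rot: [[-0.105, 0.994, -0.0], [0.994, 0.105, 0.001], [0.001, -0.0, -1.0]]
force: [0.3, -0.8, -0.2]
opening: 1.001
```

```bash
cat > h.py <<'E'
from rig import bot, imaging, recognise, masks_of, mark_of
import cv2,numpy as np,pickle
def look(c,tag):
    s=bot.read_state();d=imaging.capture(c)
    cv2.imwrite(f'pics/{tag}.png',d['img'])
    if c=='wrist':
        T=np.eye(4);T[:3,:3]=np.array(s['tcp_rot']);T[:3,3]=s['position'];d['pose']=T@np.array(d['T_tool_cam'])
    d['s']=s
    pickle.dump(d,open(f'pics/{tag}.pkl','wb'))
    return d
def ray(d,px,z):
    p=cv2.undistortPoints(np.array(px,float).reshape(-1,1,2),np.array(d['mtx']),np.array(d['distortion'])).reshape(-1,2)
    v=np.c_[p,np.ones(len(p))]@d['pose'][:3,:3].T; o=d['pose'][:3,3]
    return o+v*((z-o[2])/v[:,2])[:,None]
def proj(d,P):
    T=np.linalg.inv(d['pose']);r=cv2.Rodrigues(T[:3,:3])[0]
    return cv2.projectPoints(np.array(P,float).reshape(-1,1,3),r,T[:3,3],np.array(d['mtx']),np.array(d['distortion']))[0].reshape(-1,2)
E
python3 - <<'E'
from h import *
d=look('wrist','w1');s=d['s'];print(s['time_s'],s['position'],s['joint_positions'],s['force'])
print(d['mtx'],d['distortion']);R=np.array(s['tcp_rot']);print(R)
for n in ['untested_center','tested_center','well']:
    print(n,[(np.round(r['at'],4).tolist(),round(r['conf'],2)) for r in mark_of('wrist',n)])
E
```

```text
2.25 [0.46630685 0.27931192 0.25293848] [1.91157034e+01 2.05461420e+01 9.02429170e+01 3.86555107e-02
 6.92115325e+01 1.30886943e+01] [ 0.33300889 -0.79410346 -0.16622273]
[[312.74306955   0.         314.96982049]
 [  0.         312.74306955 202.46813575]
 [  0.           0.           1.        ]] [0.01350449 0.         0.         0.         0.        ]
[[-1.04759067e-01  9.94497607e-01 -2.16234915e-04]
 [ 9.94497443e-01  1.04759178e-01  5.92608159e-04]
 [ 6.11999989e-04 -1.52963992e-04 -9.99999801e-01]]
untested_center [([0.4622, 0.2963, 0.0448], 0.87)]
tested_center [([0.5846, 0.0813, 0.0596], 0.78)]
well [([0.585, 0.0841, 0.01], 0.78)]
```

View pics/w1.png

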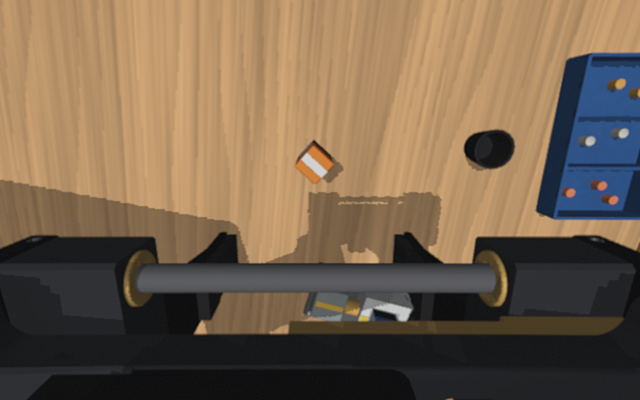

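Run:
```python
from h import *
d=pickle.load(open('pics/w1.pkl','rb'));im=d['img']
cv2.imwrite('pics/c1.png',cv2.resize(im[130:200,270:370],None,fx=8,fy=8,interpolation=cv2.INTER_NEAREST))
hsv=cv2.cvtColor(im,cv2.COLOR_BGR2HSV)
print(ray(d,[[315,163]],0.09))
```

```text
[[0.46358546 0.30191682 0.09      ]]
```

View pics/c1.png

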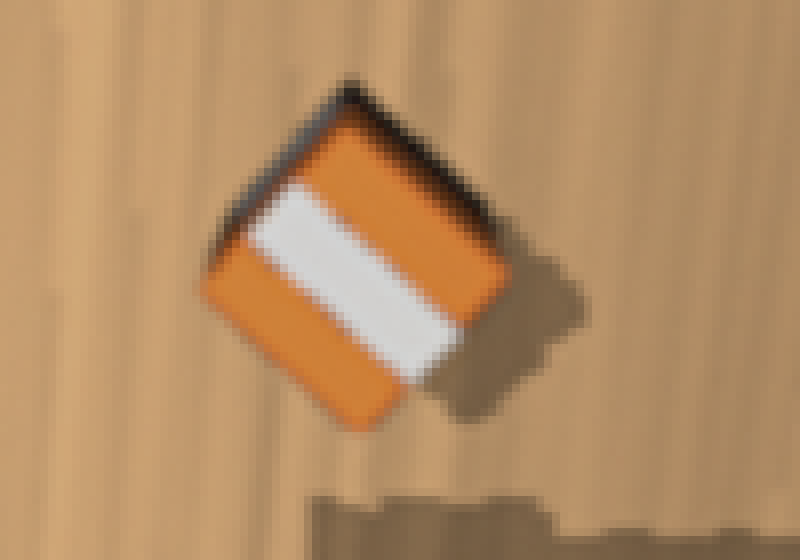

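Call:
{"api": "send_rows", "payload": {
  "plan": [
    [[0.66,-0.9,0,-1,-1],[0.66,-0.9,0,-1,-1],[0.66,-0.9,0,-0.45,-1],[0.66,-0.9,0,0,-1],[0.66,-0.9,0,0,-1],[0.66,-0.9,0,0,-1],[0,-0.9,0,0,-1],[0,-0.9,0,0,-1],[0,0,0,0,-1],[0,0,0,0,-1]]
  ]
}}

```text
time_s: 3.45
position: [0.5846, 0.0644, 0.2526]
tcp_rot: [[0.138, 0.99, -0.001], [0.99, -0.138, 0.001], [0.001, -0.001, -1.0]]
force: [0.4, 0.3, 0.1]
opening: 1.003
```

Run:
```python
from h import *
d=look('wrist','w2');s=d['s'];print(s['time_s'],s['position'],s['joint_positions'],s['force'])
R=np.array(s['tcp_rot']);print(R)
for n in ['tested_center','well']:
    print(n,[(np.round(r['at'],4).tolist(),round(r['conf'],2)) for r in mark_of('wrist',n)])
```

```text
3.45 [0.5846403  0.06444524 0.25263317] [-4.61283213e+00  2.42784964e+01  8.40352485e+01  4.70881994e-02
  7.17237568e+01  3.32884875e+00] [0.39673581 0.32421519 0.12069947]
[[ 1.38420798e-01  9.90373331e-01 -5.89548558e-04]
 [ 9.90373229e-01 -1.38420290e-01  8.30489403e-04]
 [ 7.40889074e-04 -6.98830115e-04 -9.99999481e-01]]
tested_center [([0.5829, 0.0827, 0.0603], 0.96)]
well [([0.582, 0.0801, 0.009], 0.56)]
```

View pics/w2.png

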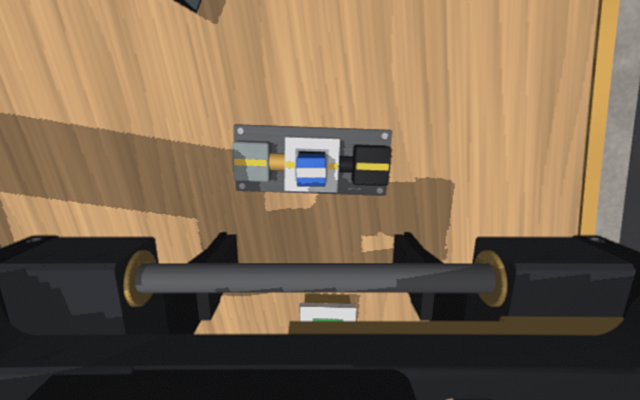

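Run:
```python
from h import *
d=pickle.load(open('pics/w2.pkl','rb'));im=d['img']
cv2.imwrite('pics/c2.png',cv2.resize(im[115:205,225:400],None,fx=4.5,fy=4.5,interpolation=cv2.INTER_CUBIC))
print(ray(d,[[312,156]],0.104))
```

```text
[[0.58558254 0.09673879 0.104     ]]
```

View pics/c2.png

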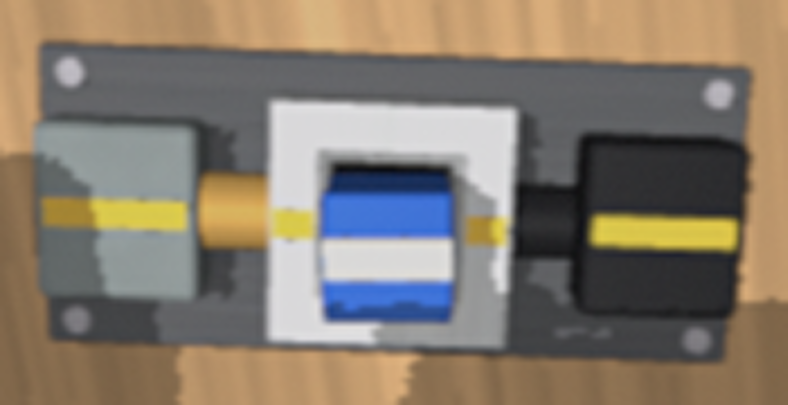

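```bash
cat >> h.py <<'E'
from scipy.optimize import least_squares
def sq(x,y,a,z,w):
    c,s=np.cos(a),np.sin(a);h=w/2
    return np.array([[x+c*u*h-s*v*h,y+s*u*h+c*v*h,z] for u,v in [(-1,1),(1,1),(1,-1),(-1,-1)]])
def fit(d,px,w,z,x0,freez=False):
    px=np.array(px,float)
    f=lambda p:(proj(d,sq(p[0],p[1],p[2],p[3] if freez else z,w))-px).ravel()
    r=least_squares(f,list(x0)+([z] if freez else []));return r.x,np.round(r.fun,1)
E
python3 - <<'E'
from h import *
d=pickle.load(open('pics/w2.pkl','rb'))
C=lambda l:np.array(l)/4.5+[225-.4,115-.4]
b=C([(269,100),(519,107),(506,349),(266,341)])
t=C([(322,190),(455,192),(451,321),(326,321)])
for fz in (False,True):
    x,r=fit(d,b,.066,.048,[.58,.08,-.1],fz);print('block',x,np.degrees(x[2]),r)
    x,r=fit(d,t,.032,.1,[.58,.08,-.1],fz);print('cell',x,np.degrees(x[2]),r)
# yellow line
L=ray(d,C([(43,212),(738,234)]),.048);print(L,np.degrees(np.arctan2(*(L[1]-L[0])[[1,0]])))
d=pickle.load(open('pics/w1.pkl','rb'))
C=lambda l:np.array(l)/8+[270-.5,130-.5]
o=C([(203,287),(350,125),(510,270),(362,430)])
x,r=fit(d,o,.032,.09,[.464,.302,.7]);print('orange',x,np.degrees(x[2]),r)
L=ray(d,C([(270,212),(440,355)]),.09);print(L,np.degrees(np.arctan2(*(L[1]-L[0])[[1,0]])))
E
```

```text
block [ 0.58163961  0.07936392 -0.17198471] -9.853998309611896 [ 0.6  0.2 -0.7  0.5 -0.6 -0.5  0.8 -0.4]
cell [ 0.58195349  0.07969577 -0.14427036] -8.266082563048347 [-0.2 -0.1  0.2 -0.3  0.7  0.3 -0.7  0.1]
block [ 0.58187745  0.08038029 -0.17198295  0.05558503] -9.853897266238944 [ 0.  -0.3 -0.2  0.  -0.1  0.1  0.3  0.2]
cell [ 0.58168108  0.07848489 -0.14426841  0.09252026] -8.265970925660962 [ 0.2  0.3 -0.1 -0.   0.4 -0.  -0.4 -0.2]
[[0.48756476 0.09657746 0.048     ]
 [0.67664948 0.06406351 0.048     ]] -9.756845216249399
orange [0.46268898 0.30019069 0.93747692] 53.71347071691927 [-1.2  0.  -0.2 -1.3  1.2  0.3  0.2  1.2]
[[0.4499054  0.30823617 0.09      ]
 [0.47542868 0.29091866 0.09      ]] -34.156843211037064
```

Call:
{"api": "send_rows", "payload": {
  "plan": [
    [[-0.1,0.51,-0.8,-0.32,-1],[0,0,-0.8,0,-1],[0,0,-0.8,0,-1],[0,0,-0.6,0,-1],[0,0,0,0,-1],[0,0,0,0,-1]]
  ]
}}

```text
time_s: 4.2
position: [0.582, 0.0799, 0.1631]
tcp_rot: [[0.169, 0.986, 0.0], [0.986, -0.169, 0.0], [0.0, -0.0, -1.0]]
force: [0.1, -0.4, 0.3]
opening: 1.004
```

Run:
```python
from h import *
d=look('wrist','w3');s=d['s'];print(s['time_s'],s['position']);R=np.array(s['tcp_rot']);print(R[:,1])
im=d['img'];cv2.imwrite('pics/c3.png',cv2.resize(im[130:260,230:400],None,fx=4.5,fy=4.5,interpolation=cv2.INTER_CUBIC))
```

```text
4.2 [0.58199976 0.07990967 0.16307093]
[ 9.85632712e-01 -1.68902803e-01 -1.38843224e-05]
```

View pics/c3.png

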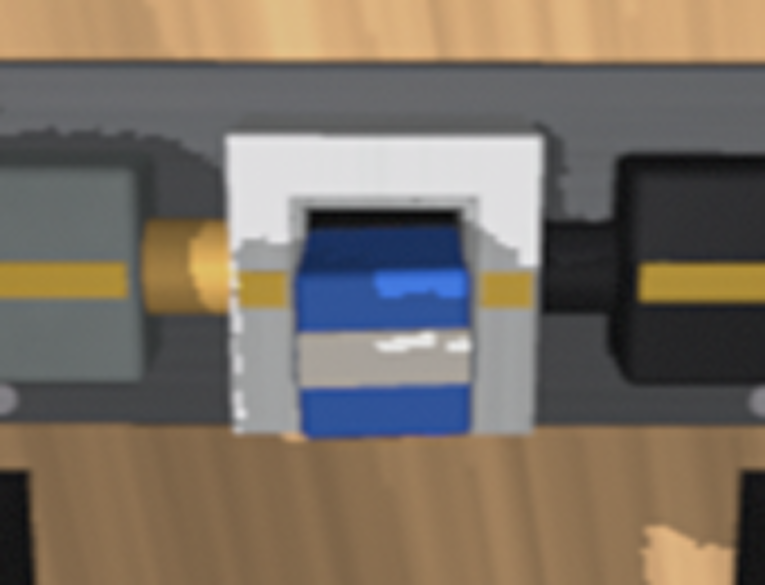

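Run:
```python
from h import *
d=pickle.load(open('pics/w3.pkl','rb'))
C=lambda l:np.array(l)/4.5+[230-.4,130-.4]
b=C([(226,133),(545,133),(534,434),(234,434)])
t=C([(295,273),(469,268),(471,434),(303,438)])
for fz in (False,True):
    x,r=fit(d,b,.066,.048,[.58,.08,-.1],fz);print('block',x,np.degrees(x[2]),r)
    x,r=fit(d,t,.032,.1,[.58,.08,-.1],fz);print('cell',x,np.degrees(x[2]),r)
```

```text
block [ 0.58175081  0.07937833 -0.17197449] -9.853412613080376 [ 0.7  0.5 -0.9  0.7 -0.5 -0.6  0.7 -0.8]
cell [ 0.58167468  0.07933704 -0.14123857] -8.09237402750965 [-0.5 -0.3  0.5 -0.3  0.5  0.3 -0.5  0.4]
block [ 0.58197214  0.08068569 -0.17197438  0.05388418] -9.853406032635846 [-0.  -0.1 -0.1  0.1  0.1  0.1  0.  -0.1]
cell [ 0.58139552  0.0776983  -0.14123945  0.09420977] -8.092424262615943 [-0.   0.1  0.1  0.1  0.1 -0.1 -0.1 -0. ]
```

Call:
{"api": "send_rows", "payload": {
  "plan": [
    [[0,0,-0.9,0,-1],[0,0,-0.9,0,-1],[0,0,-0.6,0,-1],[0,0,-0.27,0,-1],[0,0,0,0,-1],[0,0,0,0,1],[0,0,0,0,1],[0,0,0,0,1],[0,0,0,0,1],[0,0,0,0,1],[0,0,0,0,1],[0,0,0,0,1],[0,0,0,0,1]]
  ]
}}

```text
time_s: 5.55
position: [0.5819, 0.079, 0.0827]
tcp_rot: [[0.17, 0.985, -0.0], [0.985, -0.17, 0.0], [-0.0, -0.0, -1.0]]
force: [0.1, -1.0, -0.1]
opening: 0.355
```

Call:
{"api": "send_rows", "payload": {
  "plan": [
    [[0,0,0,0,1],[0,0,0.2,0,1],[0,0,0.4,0,1],[0,0,0.5,0,1],[0,0,0.5,0,1],[0,0,0.6,0,1],[0,0,0.8,0,1],[0,0,0.9,0,1],[0,0,0.9,0,1],[0,0,0.7,0,1],[0,0,0,0,1]]
  ]
}}

```text
time_s: 6.65
position: [0.5844, 0.079, 0.2524]
tcp_rot: [[0.17, 0.985, 0.009], [0.985, -0.17, -0.0], [0.001, 0.009, -1.0]]
force: [0.2, 0.1, 0.3]
opening: 0.006
```

Run:
```python
from h import *
d=look('wrist','w4');s=d['s'];print(s['time_s'],s['position'],s['force'],s['opening'])
```

```text
6.65 [0.58437974 0.07896963 0.25238568] [0.20147745 0.11763973 0.3498511 ] 0.005927244124369156
```

View pics/w4.png

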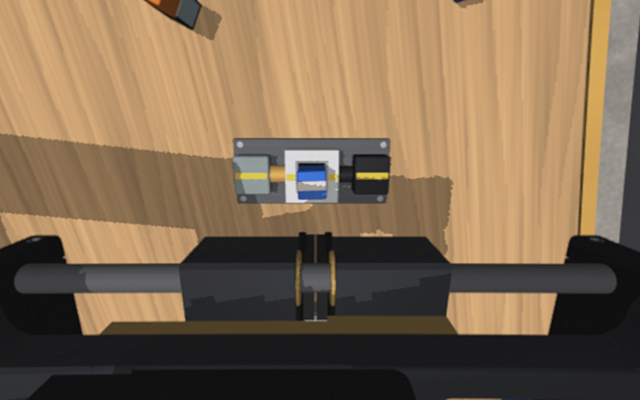

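Call:
{"api": "send_rows", "payload": {
  "plan": [
    [[0,0,-0.9,0,-1],[0,0,-0.9,0,-1],[0,0,-0.9,0,-1],[0,0,-0.3,0,-1],[0,0,0,0,-1],[0,0,0,0,-1],[0,0,0,0,-1],[0,0,0,0,-1],[0,0,0,0,-1],[0,0,0,0,-1],[0,0,0,0,-1],[0,0,0,0,-1],[0,0,0,0,-1]]
  ]
}}

```text
time_s: 8.0
position: [0.5819, 0.079, 0.1577]
tcp_rot: [[0.17, 0.985, -0.0], [0.985, -0.17, 0.0], [0.0, -0.0, -1.0]]
force: [-0.4, -0.4, -0.0]
opening: 0.991
```

Run:
```python
from h import *
d=look('wrist','w5');s=d['s'];print(s['time_s'],s['position']);R=np.array(s['tcp_rot']);print(R)
im=d['img'];cv2.imwrite('pics/c5.png',cv2.resize(im[130:260,230:400],None,fx=4.5,fy=4.5,interpolation=cv2.INTER_CUBIC))
```

```text
8.0 [0.58188678 0.0789967  0.1577457 ]
[[ 1.70156043e-01  9.85417129e-01 -6.16128458e-05]
 [ 9.85417130e-01 -1.70156043e-01  1.18315671e-05]
 [ 1.17523085e-06 -6.27275664e-05 -9.99999998e-01]]
```

View pics/c5.png

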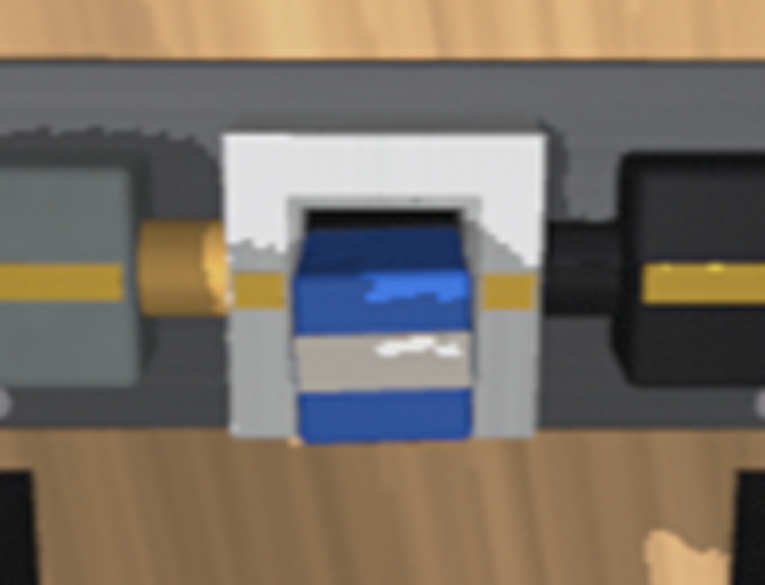

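Call:
{"api": "send_rows", "payload": {
  "plan": [
    [[0,0,-0.9,0,-1],[0,0,-0.9,0,-1],[0,0,-0.5,0,-1],[0,0,-0.22,0,-1],[0,0,0,0,1],[0,0,0,0,1],[0,0,0,0,1],[0,0,0,0,1],[0,0,0,0,1],[0,0,0,0,1],[0,0,0,0,1],[0,0,0,0,1],[0,0,0,0,1],[0,0,0,0,1],[0,0,0,0,1],[0,0,0,0,1]]
  ]
}}

```text
time_s: 9.65
position: [0.5819, 0.079, 0.0821]
tcp_rot: [[0.17, 0.985, -0.0], [0.985, -0.17, -0.0], [-0.0, -0.0, -1.0]]
force: [0.1, -0.0, -0.5]
opening: 0.027
```

```bash
python3 - <<'E'
from h import *
d=look('side','s6');d=look('wrist','w6')
E
python3 - <<'E'
import cv2
a=cv2.imread('pics/s6.png')[120:230,240:370];b=cv2.imread('pics/w6.png')
cv2.imwrite('pics/c6.png',cv2.resize(a,None,fx=5,fy=5,interpolation=cv2.INTER_CUBIC))
E
```

```text
(no output)
```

View pics/c6.png

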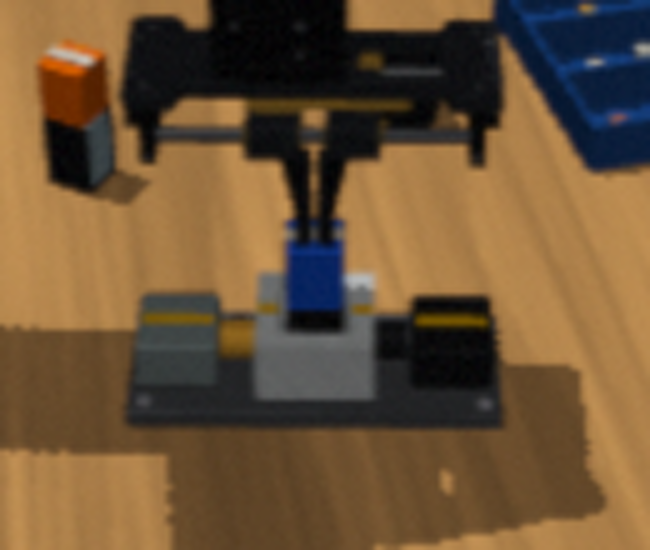

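View pics/w6.png

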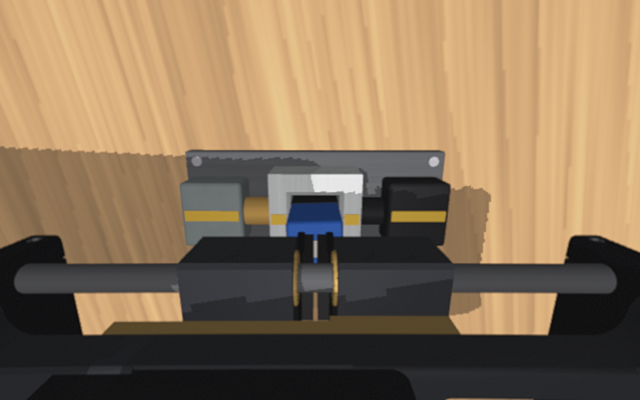

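Run:
```python
from h import *
d=pickle.load(open('pics/s6.pkl','rb'));w=pickle.load(open('pics/w6.pkl','rb'))
print(w['s']['position'],w['s']['opening'],w['s']['force'])
for z in (.06,.065,.08,.1,.105,.11,.12): print(z,ray(d,[[240+316/5,120+242/5]],z)[0],ray(w,[[316,234]],z)[0])
# side view project expected cell top
for z in (.09,.1,.105,.11): print(z,(proj(d,sq(.5818,.0795,-.17,z,.032))-[240,120])*5)
for z in (.04,.045,.05,.055): print(z,(proj(d,sq(.5818,.0795,-.17,z,.066))-[240,120])*5)
```

```text
[0.58189975 0.07897989 0.08213268] 0.018697875745486064 [0.25906624 0.82223454 0.99833674]
0.06 [0.59107613 0.12468348 0.06      ] [0.58109458 0.07174908 0.06      ]
0.065 [0.59009581 0.11817929 0.065     ] [0.58140332 0.07364106 0.065     ]
0.08 [0.58715487 0.09866673 0.08      ] [0.58232954 0.07931701 0.08      ]
0.1 [0.58323362 0.07264999 0.1       ] [0.5835645  0.08688494 0.1       ]
0.105 [0.58225331 0.0661458  0.105     ] [0.58387324 0.08877692 0.105     ]
0.11 [0.58127299 0.05964161 0.11      ] [0.58418198 0.0906689  0.11      ]
0.12 [0.57931236 0.04663324 0.12      ] [0.58479946 0.09445287 0.12      ]
0.09 [[283.07768284 231.48392326]
 [341.11124276 231.88702729]
 [340.71675646 267.62923402]
 [281.37133542 267.22558874]]
0.1 [[282.77975957 216.86978911]
 [341.16106328 217.27873942]
 [340.76524385 252.90756215]
 [281.05600675 252.49790722]]
0.105 [[282.62948083 209.49689485]
 [341.18620538 209.90880943]
 [340.78971868 245.47888221]
 [280.89691488 245.06617916]]
0.11 [[282.47831376 202.07959339]
 [341.21150394 202.4945001 ]
 [340.81434954 238.00442183]
 [280.73685996 237.58864131]]
0.04 [[255.74064322 283.19722362]
 [370.66110723 283.97148137]
 [371.21434926 358.72818215]
 [251.0355585  357.95477974]]
0.045 [[255.51948333 276.35072159]
 [370.76966952 277.13038068]
 [371.32956584 351.79747956]
 [250.7898939  351.01838684]]
0.05 [[255.29707066 269.46483143]
 [370.87885516 270.2499405 ]
 [371.44547489 344.82504496]
 [250.54277082 344.04020819]]
0.055 [[255.07339466 262.53921612]
 [370.98866949 263.32982436]
 [371.56208261 337.81050429]
 [250.29417636 337.01986908]]
```

Call:
{"api": "send_rows", "payload": {
  "plan": [
    [[0,0,0.5,0,-1],[0,0,0.3,0,-1],[0,0,0,0,-1],[0,0,0,0,-1],[0,0,0,0,-1],[0,0,0,0,-1],[0,0,0,0,-1],[0,0,0,0,-1],[0,0,0,0,-1],[0,0,0,0,-1],[0,0,0,0,-1],[0,0,-0.5,0,-1],[0,0,-0.5,0,-1],[0,0,-0.4,0,-1],[0,0,-0.2,0,-1]]
  ]
}}

```text
time_s: 11.25
position: [0.5812, 0.079, 0.057]
tcp_rot: [[0.17, 0.985, -0.002], [0.985, -0.17, 0.0], [-0.0, -0.002, -1.0]]
force: [-0.4, 0.4, 0.2]
opening: 0.994
```

Run:
```python
from h import *
d=look('side','s7');w=look('wrist','w7')
print(w['s']['position'],w['s']['force'],w['s']['opening'],w['s']['time_s'])
a=d['img'][120:230,240:370]
cv2.imwrite('pics/c7.png',cv2.resize(a,None,fx=5,fy=5,interpolation=cv2.INTER_CUBIC))
```

```text
[0.5809043  0.07900656 0.05645638] [-0.28802609  0.08278478  0.24392368] 0.999382025798204 11.3
```

View pics/c7.png

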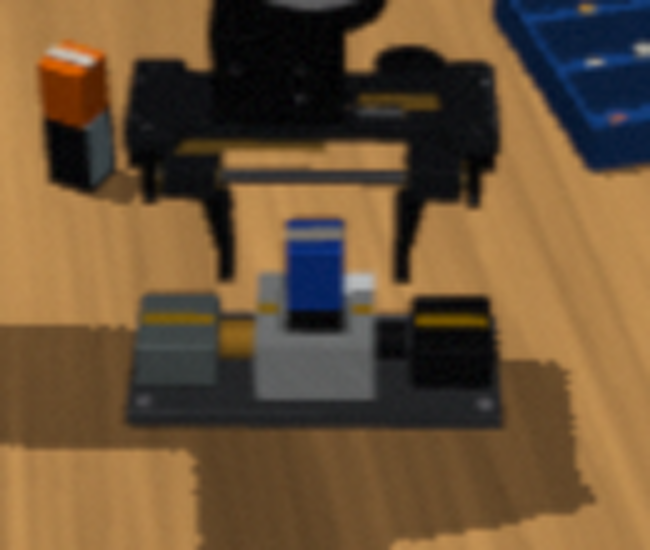

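View pics/w7.png

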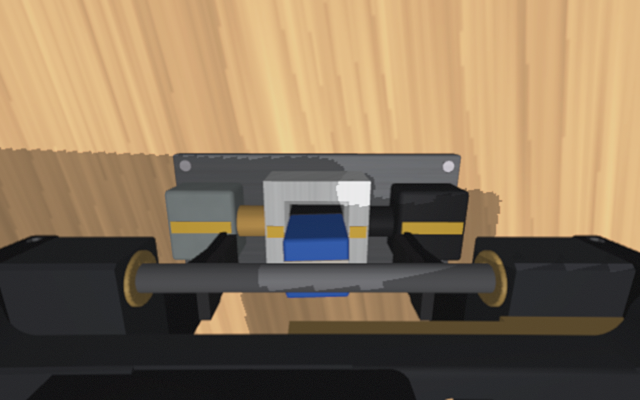

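Call:
{"api": "send_rows", "payload": {
  "plan": [
    [[0.02,0,-0.2,0,-1],[0.02,0,-0.13,0,-1],[0,0,0,0,-1],[0,0,0,0,1],[0,0,0,0,1],[0,0,0,0,1],[0,0,0,0,1],[0,0,0,0,1],[0,0,0,0,1],[0,0,0,0,1],[0,0,0,0,1],[0,0,0,0,1],[0,0,0,0,1],[0,0,0,0,1]]
  ]
}}

```text
time_s: 12.75
position: [0.583, 0.079, 0.0482]
tcp_rot: [[0.17, 0.985, -0.0], [0.985, -0.17, 0.0], [-0.0, -0.0, -1.0]]
force: [-0.5, -0.2, -0.6]
opening: 0.368
```

Run:
```python
from h import *
d=look('side','s8')
s=bot.read_state();print(s['position'],s['force'],s['opening'],s['time_s'])
a=d['img'][120:230,240:370]
cv2.imwrite('pics/c8.png',cv2.resize(a,None,fx=5,fy=5,interpolation=cv2.INTER_CUBIC))
```

```text
[0.58298201 0.07901236 0.04820641] [-0.14351701  0.4349129  -0.58283119] 0.3671036919390616 12.8
```

View pics/c8.png

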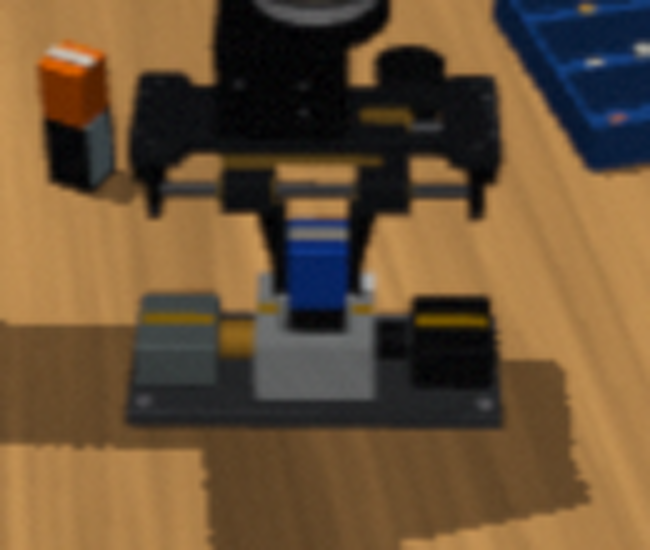

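Call:
{"api": "send_rows", "payload": {
  "plan": [
    [[0,0,0.15,0,1],[0,0,0.3,0,1],[0,0,0.4,0,1],[0,0,0.5,0,1],[0,0,0.6,0,1],[0,0,0.7,0,1],[0,0,0.9,0,1],[0,0,0.9,0,1],[0,0,0.7,0,1],[0,0,0.5,0,1],[0,0,0,0,1],[0,0,0,0,1]]
  ]
}}

```text
time_s: 14.0
position: [0.5829, 0.079, 0.2183]
tcp_rot: [[0.17, 0.985, 0.001], [0.985, -0.17, -0.0], [0.0, 0.001, -1.0]]
force: [-0.3, 0.4, -1.6]
opening: 0.37
```

Run:
```python
from h import *
d=look('side','s9');t=look('top','t9');w=look('wrist','w9')
s=bot.read_state();print(s['position'],s['force'],s['opening'],s['time_s'])
a=d['img'][90:230,240:400]
cv2.imwrite('pics/c9.png',cv2.resize(a,None,fx=4,fy=4,interpolation=cv2.INTER_CUBIC))
cv2.imwrite('pics/c9t.png',cv2.resize(t['img'][140:260,330:500],None,fx=4.5,fy=4.5,interpolation=cv2.INTER_CUBIC))
```

```text
[0.58216855 0.07902594 0.21665314] [ 0.11508198  0.31105181 -0.93865214] 0.36418618441535067 14.15
```

View pics/c9.png

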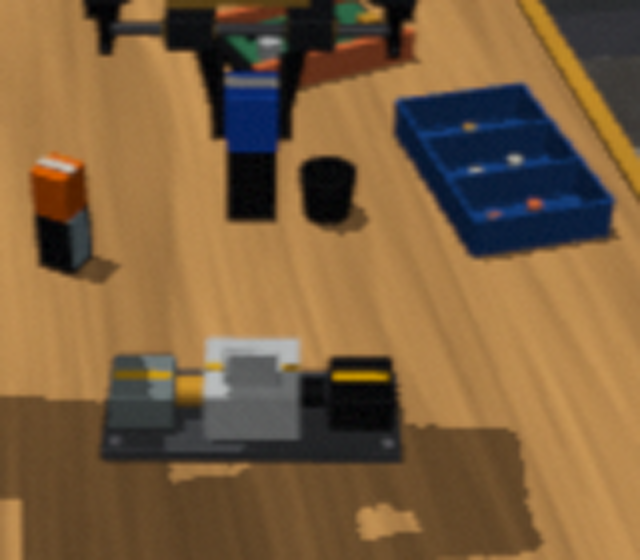

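View pics/c9t.png

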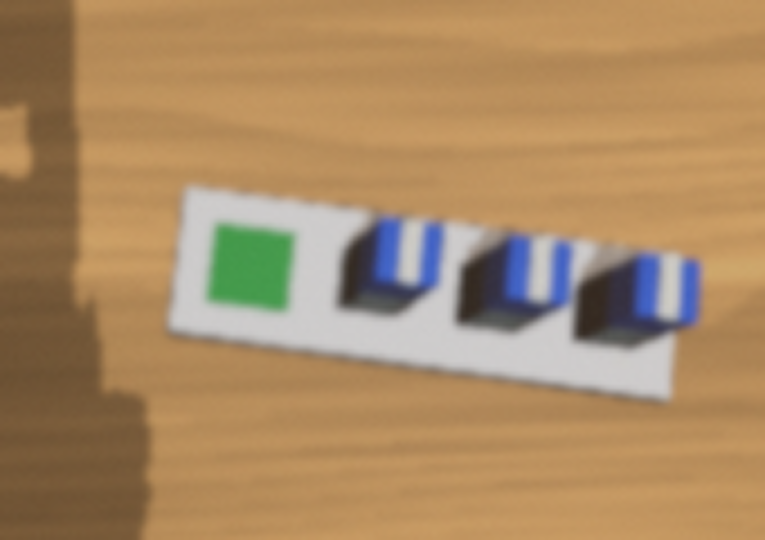

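View pics/w9.png

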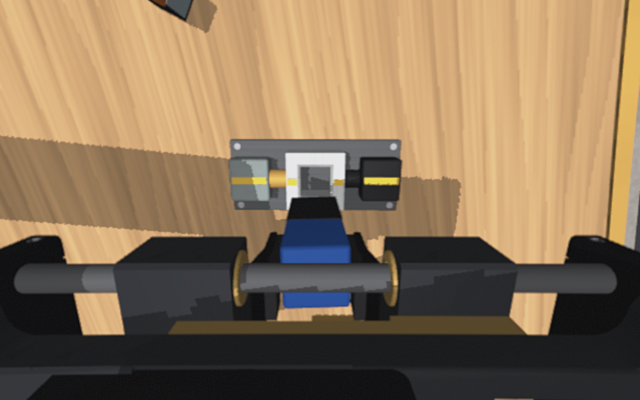

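Run:
```python
from h import *
d=pickle.load(open('pics/t9.pkl','rb'))
C=lambda l:np.array(l)/4.5+[330-.4,140-.4]
# order: (-x,+y),(+x,+y),(+x,-y),(-x,-y)
c=C([(207,300),(216,223),(295,232),(287,311)])
for fz in (False,True):
    x,r=fit(d,c,.044,.045,[.57,-.164,-.1],fz);print('card',x,np.degrees(x[2]),r)
L=ray(d,C([(187,187),(170,332),(670,400)]),.045);print(L)
e=L[1]-L[2];print('shelf y axis',np.degrees(np.arctan2(e[1],e[0]))-90,np.linalg.norm(e))
for n,q in [('a',[(377,285),(374,217),(445,222),(436,290)])]:
    x,r=fit(d,C([(374,285),(377,217),(444,222),(434,291)]),.032,.135,[.56,-.22,-.1]);print('nb',x,np.degrees(x[2]),r)
    x,r=fit(d,C([(630,322),(639,253),(702,260),(697,328)]),.032,.135,[.54,-.35,-.1]);print('nb3',x,np.degrees(x[2]),r)
    x,r=fit(d,C([(504,300),(510,234),(574,241),(565,307)]),.032,.135,[.55,-.29,-.1]);print('nb2',x,np.degrees(x[2]),r)
w=pickle.load(open('pics/w9.pkl','rb'));im=w['img']
cv2.imwrite('pics/c9w.png',cv2.resize(im[130:320,220:410],None,fx=4,fy=4,interpolation=cv2.INTER_CUBIC))
```

```text
card [ 0.56930696 -0.16532179 -0.16063135] -9.203498666569846 [-0.1  0.2 -0.2 -0.4  0.2 -0.   0.2  0.1]
card [ 0.57266234 -0.16847689 -0.16063023  0.02607674] -9.20343428459142 [ 0.1  0.1 -0.  -0.2 -0.   0.1  0.  -0.1]
[[ 0.61402145 -0.13293611  0.045     ]
 [ 0.53493547 -0.11978128  0.045     ]
 [ 0.4900738  -0.38690748  0.045     ]]
shelf y axis -9.533395745980854 0.2708670755425706
nb [ 0.5573528  -0.22670159 -0.14240103] -8.158977937144023 [-0.4 -0.6 -0.   0.2 -0.5  0.7  0.9 -0.3]
nb3 [ 0.53536431 -0.35343547 -0.16680056] -9.556967847770832 [ 0.6 -0.8 -0.4  0.3 -0.2  0.7  0.  -0.2]
nb2 [ 0.54724053 -0.29042879 -0.17141662] -9.821448876042684 [-0.2 -0.5 -0.3 -0.  -0.2  0.5  0.7  0. ]
```

View pics/c9w.png

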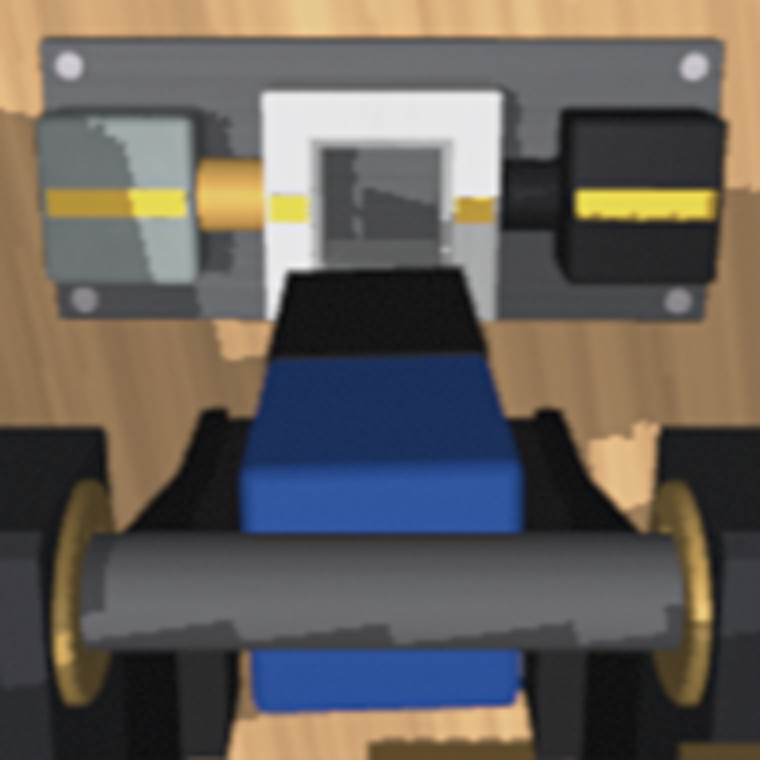

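Run:
```python
from h import *
w=pickle.load(open('pics/w9.pkl','rb'));s=w['s']
C=lambda l:np.array(l)/4+[220-.4,130-.4]
c=C([(243,466),(522,461),(518,704),(255,712)]);f=C([(285,273),(463,268)])
R=np.array(s['tcp_rot']);tp=np.array(s['position']);print(tp,R[:,2],'toolyaw',np.degrees(np.arctan2(R[1,1],R[0,1])))
x,r=fit(w,c,.032,.27,[.58,.079,-.1],True);print(x,np.degrees(x[2]),r, x[3]-tp[2])
# joint with foot edge (90mm below)
g=lambda p:np.r_[(proj(w,sq(p[0],p[1],p[2],p[3],.032))-c).ravel(),(proj(w,sq(p[0],p[1],p[2],p[3]-.09,.032))[:2]-f).ravel()]
r=least_squares(g,[.58,.079,-.1,.27]);print(r.x,np.degrees(r.x[2]),np.round(r.fun,1))
b=C([(262,92),(503,92)]);wl=C([(312,140),(451,140)])
L=ray(w,wl,.05);print('well edge',L,np.degrees(np.arctan2(*(L[1]-L[0])[[1,0]])))
L=ray(w,b,.05);print('block edge',L,np.degrees(np.arctan2(*(L[1]-L[0])[[1,0]])),np.linalg.norm(L[1]-L[0]))
m=L.mean(0);a=np.radians(-9.85);print('block centre',m+.033*np.array([np.sin(a),-np.cos(a),0]))
```

```text
[0.58217555 0.0789899  0.21692225] [-2.0325311e-03  8.9927092e-05 -9.9999793e-01] toolyaw -9.80141848724668
[ 0.58209768  0.07752873 -0.15016486  0.26624591] -8.603812733271774 [-0.1 -0.  -0.3 -0.   0.2  0.5  0.1 -0.4] 0.04932365763758573
[ 0.58186789  0.0776408  -0.14192592  0.26640024] -8.131756178714967 [-0.9  0.3 -1.  -0.3  0.   0.3 -0.1 -0.1  2.2 -0.1  1.1 -0. ]
well edge [[0.56578461 0.10228461 0.05      ]
 [0.60421308 0.09566422 0.05      ]] -9.774864952959101
block edge [[0.55456821 0.1177794  0.05      ]
 [0.6205133  0.10641303 0.05      ]] -9.779476847731242 0.06691748482987961
block centre [0.58189546 0.07958267 0.05      ]
```

Call:
{"api": "send_rows", "payload": {
  "plan": [
    [[-0.04,-0.4,0.06,-0.1,1],[-0.04,-0.8,0.06,-0.09,1],[-0.04,-1,0.06,0,1],[-0.04,-1,0.06,0,1],[-0.04,-1,0.06,0,1],[-0.04,-1,0.06,0,1],[-0.04,-1,0.06,0,1],[-0.04,-1,0.06,0,1],[-0.04,-0.9,0.06,0,1],[-0.04,-0.7,0.06,0,1],[0,-0.35,0,0,1],[0,0,0,0,1],[0,0,0,0,1],[0,0,0,0,1]]
  ]
}}

```text
time_s: 15.55
position: [0.5709, -0.1942, 0.2354]
tcp_rot: [[0.188, 0.982, -0.001], [0.982, -0.188, 0.001], [0.001, -0.001, -1.0]]
force: [-0.0, 0.1, -1.6]
opening: 0.365
```

Run:
```python
from h import *
w=look('wrist','w10');s=w['s'];R=np.array(s['tcp_rot'])
print(s['position'],s['force'],s['opening'],s['time_s'],R[:,2],'toolyaw',np.degrees(np.arctan2(R[1,1],R[0,1])))
print([(np.round(r['at'],4).tolist(),round(r['conf'],2)) for r in mark_of('wrist','place')])
cv2.imwrite('pics/c10.png',cv2.resize(w['img'][110:310,210:430],None,fx=3.5,fy=3.5,interpolation=cv2.INTER_CUBIC))
```

```text
[ 0.57087818 -0.19421623  0.23544694] [-0.01426731  0.14197174 -1.62086072] 0.3653020876201612 15.55 [-8.32268052e-04  9.47910854e-04 -9.99999204e-01] toolyaw -10.82318608179976
[([0.5712, -0.1653, 0.0423], 0.98)]
```

View pics/c10.png

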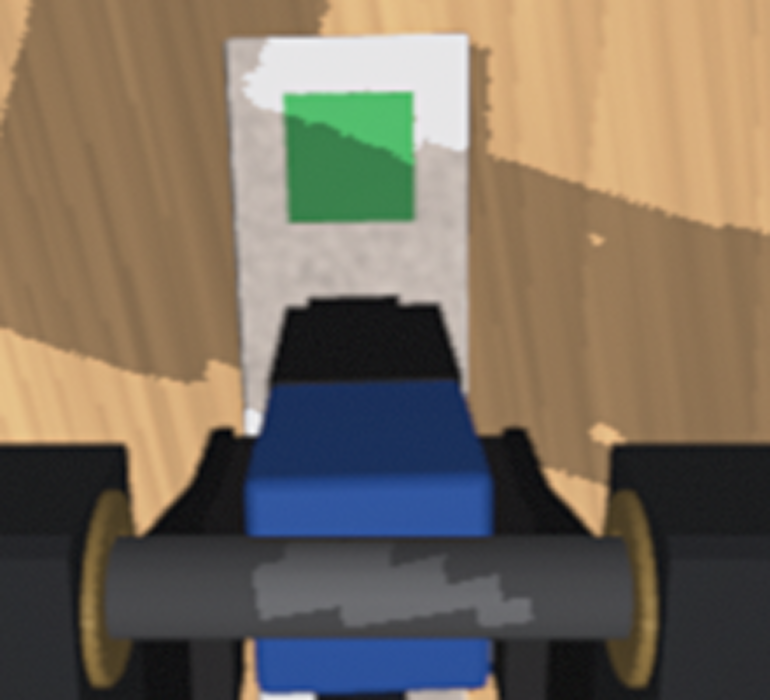

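Run:
```python
from h import *
w=pickle.load(open('pics/w10.pkl','rb'));s=w['s']
C=lambda l:np.array(l)/3.5+[210-.4,110-.4]
k=C([(284,93),(414,92),(415,219),(289,222)])
for fz in (0,1):
    x,r=fit(w,k,.044,.045,[.57,-.165,-.15],fz);print('card',x,np.degrees(x[2]),r)
c=C([(246,478),(492,473),(488,687),(258,693)]);f=C([(287,309),(440,306)])
x,r=fit(w,c,.032,.28,[.57,-.19,-.1],True);print('cell',x,np.degrees(x[2]),r,x[3]-s['position'][2], x[:2]-np.array(s['position'])[:2])
L=ray(w,C([(228,40),(468,36)]),.045);print('shelf end',L,np.degrees(np.arctan2(*(L[1]-L[0])[[1,0]])),np.linalg.norm(L[1]-L[0]))
L=ray(w,C([(468,150),(468,300)]),.045);print('shelf back',np.degrees(np.arctan2(*(L[0]-L[1])[[1,0]]))-90)
L=ray(w,C([(228,40),(247,410)]),.045);print('shelf front',np.degrees(np.arctan2(*(L[0]-L[1])[[1,0]]))-90)
```

```text
card [ 0.56972347 -0.16468066 -0.1714723 ] -9.824639217183078 [-0.2 -0.1  0.3 -0.5  0.2  0.5 -0.3  0.2]
card [ 0.56949575 -0.16530637 -0.17147029  0.03896629] -9.82452410055322 [ 0.1  0.1 -0.  -0.2 -0.1  0.2  0.  -0.1]
cell [ 0.57070154 -0.19551806 -0.1675142   0.28519567] -9.597856697048782 [ 0.1 -0.1 -0.4 -0.   0.3  0.3 -0.  -0.2] 0.04974872971163466 [-0.00017664 -0.00130183]
shelf end [[ 0.53743132 -0.11927249  0.045     ]
 [ 0.61540306 -0.13285797  0.045     ]] -9.88376665984105 0.07914642939920044
shelf back -9.4423911652829
shelf front -9.71856374279082
```

Call:
{"api": "send_rows", "payload": {
  "plan": [
    [[-0.03,0.5,0,0,1],[0,0.53,0,0,1],[0,0,-0.4,0,1],[0,0,-0.8,0,1],[0,0,-0.9,0,1],[0,0,-0.9,0,1],[0,0,-0.8,0,1],[0,0,-0.5,0,1],[0,0,-0.3,0,1],[0,0,-0.1,0,1],[0,0,0,0,1],[0,0,0,0,1],[0,0,0,0,1]]
  ]
}}

```text
time_s: 16.95
position: [0.5709, -0.165, 0.0958]
tcp_rot: [[0.189, 0.982, 0.002], [0.982, -0.189, -0.001], [-0.001, 0.002, -1.0]]
force: [0.3, -1.3, -0.7]
opening: 0.368
```

Run:
```python
from h import *
d=look('side','s11');s=d['s'];print(s['position'],s['force'],s['opening'],s['time_s'])
cv2.imwrite('pics/c11.png',cv2.resize(d['img'][190:350,250:390],None,fx=4,fy=4,interpolation=cv2.INTER_CUBIC))
```

```text
[ 0.57092189 -0.1649541   0.09575074] [ 0.28357508 -1.33483716 -0.67362263] 0.3676035816587105 16.95
```

View pics/c11.png

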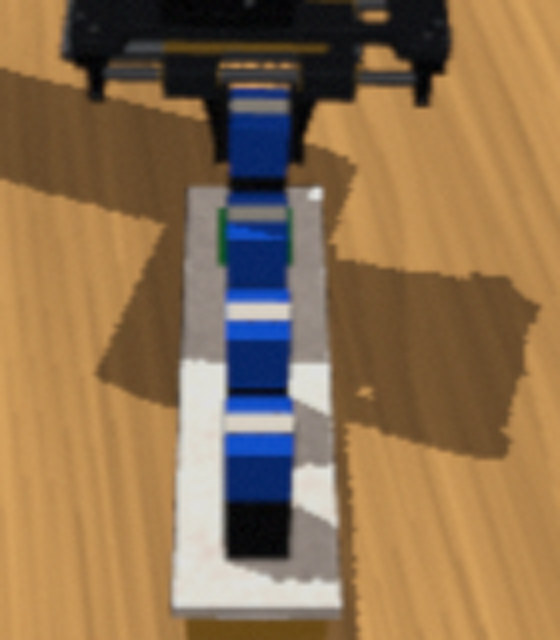

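Call:
{"api": "send_rows", "payload": {
  "plan": [
    [[-0.03,0.04,-0.1,0,1],[0,0,-0.1,0,1],[0,0,-0.05,0,1],[0,0,0,0,1]]
  ]
}}

```text
time_s: 17.4
position: [0.569, -0.1633, 0.0869]
tcp_rot: [[0.189, 0.982, -0.001], [0.982, -0.189, 0.0], [0.0, -0.001, -1.0]]
force: [0.8, -0.7, -1.4]
opening: 0.365
```

Call:
{"api": "send_rows", "payload": {
  "plan": [
    [[0,0,-0.04,0,1],[0,0,0,0,1]]
  ]
}}

```text
time_s: 17.6
position: [0.5693, -0.1634, 0.0859]
tcp_rot: [[0.189, 0.982, -0.0], [0.982, -0.189, 0.0], [0.0, -0.0, -1.0]]
force: [-0.1, -1.4, -1.2]
opening: 0.365
```

Call:
{"api": "send_rows", "payload": {
  "plan": [
    [[0,0,-0.04,0,1],[0,0,0,0,1]]
  ]
}}

```text
time_s: 17.8
position: [0.5692, -0.1634, 0.0847]
tcp_rot: [[0.189, 0.982, -0.0], [0.982, -0.189, 0.0], [0.0, -0.0, -1.0]]
force: [-0.0, -0.2, -0.9]
opening: 0.363
```

Call:
{"api": "send_rows", "payload": {
  "plan": [
    [[0.02,0,-0.04,0,1],[0,0,0,0,1]]
  ]
}}

```text
time_s: 18.0
position: [0.57, -0.1634, 0.0835]
tcp_rot: [[0.189, 0.982, -0.0], [0.982, -0.189, 0.0], [0.0, -0.0, -1.0]]
force: [-0.7, 0.3, -1.4]
opening: 0.365
```

Call:
{"api": "send_rows", "payload": {
  "plan": [
    [[0,0,-0.04,0,1],[0,0,0,0,1]]
  ]
}}

```text
time_s: 18.2
position: [0.5698, -0.1634, 0.0823]
tcp_rot: [[0.189, 0.982, -0.0], [0.982, -0.189, 0.0], [0.0, -0.0, -1.0]]
force: [0.2, 0.4, -1.8]
opening: 0.362
```

Call:
{"api": "send_rows", "payload": {
  "plan": [
    [[0,0,-0.03,0,1],[0,0,0,0,1]]
  ]
}}

```text
time_s: 18.4
position: [0.5698, -0.1633, 0.0814]
tcp_rot: [[0.189, 0.982, -0.0], [0.982, -0.189, 0.0], [0.0, -0.0, -1.0]]
force: [-0.4, -0.7, -1.0]
opening: 0.364
```

Call:
{"api": "send_rows", "payload": {
  "plan": [
    [[0,0,-0.03,0,1],[0,0,0,0,1]]
  ]
}}

```text
time_s: 18.6
position: [0.57, -0.1635, 0.0812]
tcp_rot: [[0.189, 0.982, 0.0], [0.982, -0.189, -0.0], [-0.0, 0.0, -1.0]]
force: [-1.5, 1.3, 2.3]
opening: 0.368
```

Call:
{"api": "send_rows", "payload": {
  "plan": [
    [[0,0,-0.03,0,1],[0,0,0,0,1]]
  ]
}}

```text
time_s: 18.8
position: [0.57, -0.1635, 0.0811]
tcp_rot: [[0.189, 0.982, 0.0], [0.982, -0.189, -0.0], [-0.0, 0.0, -1.0]]
force: [-2.4, 1.4, 8.8]
opening: 0.365
```

Run:
```python
from h import *
d=look('wrist','w12');s=d['s'];print(s['position'],s['force'],s['opening'],s['time_s'])
cv2.imwrite('pics/c12.png',cv2.resize(d['img'][110:310,210:430],None,fx=3.5,fy=3.5,interpolation=cv2.INTER_CUBIC))
```

```text
[ 0.5699588  -0.16347077  0.08112103] [-2.4437958   1.3912155   8.79043177] 0.36512645121896814 18.8
```

View pics/c12.png

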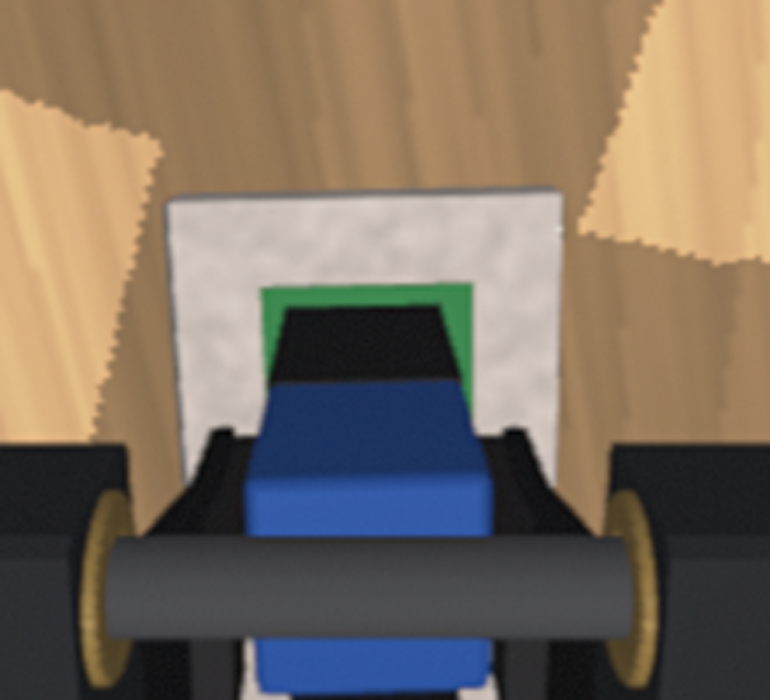

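Call:
{"api": "send_rows", "payload": {
  "plan": [
    [[0,0,0.1,0,1],[0.02,-0.045,0,0,1],[0,0,0,0,1],[0,0,-0.03,0,1],[0,0,-0.02,0,1],[0,0,0,0,1]]
  ]
}}

```text
time_s: 19.45
position: [0.5704, -0.1647, 0.0812]
tcp_rot: [[0.189, 0.982, -0.0], [0.982, -0.189, 0.0], [0.0, -0.0, -1.0]]
force: [-0.3, 1.1, 0.5]
opening: 0.368
```

Run:
```python
from h import *
d=look('wrist','w13');s=d['s'];print(s['position'],s['force'],s['opening'],s['time_s'])
cv2.imwrite('pics/c13.png',cv2.resize(d['img'][110:310,210:430],None,fx=3.5,fy=3.5,interpolation=cv2.INTER_CUBIC))
```

```text
[ 0.57043147 -0.16474869  0.08120103] [-0.34930688  1.05486196  0.51623181] 0.36766930442952167 19.45
```

View pics/c13.png

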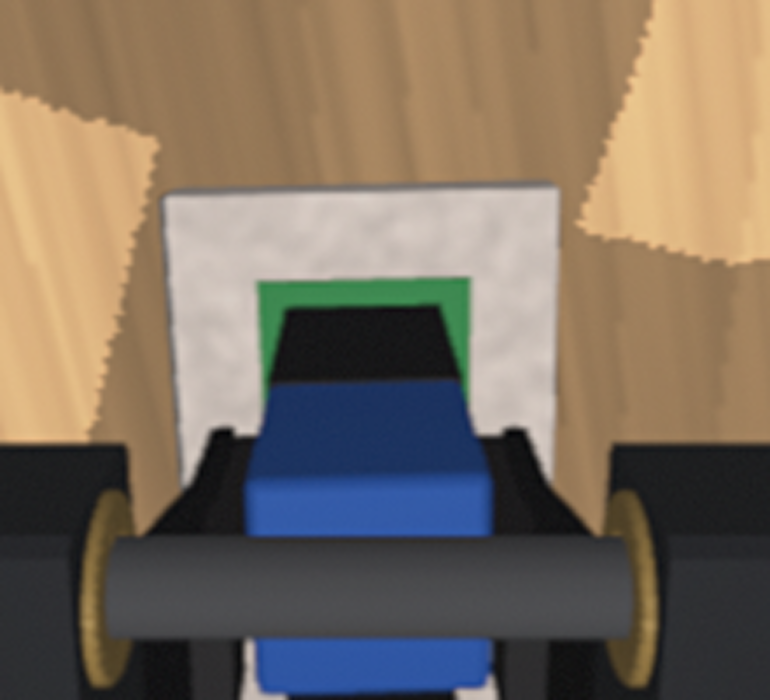

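Call:
{"api": "send_rows", "payload": {
  "plan": [
    [[0,0,-0.015,0,1],[0,0,0,0,-1],[0,0,0,0,-1],[0,0,0,0,-1],[0,0,0,0,-1],[0,0,0,0,-1],[0,0,0,0,-1],[0,0,0,0,-1],[0,0,0,0,-1],[0,0,0.3,0,-1],[0,0,0.6,0,-1],[0,0,0.9,0,-1],[0,0,0.9,0,-1],[0,0,0.9,0,-1],[0,0,0.9,0,-1],[0,0,0.9,0,-1],[0,-0.7,0,0,-1],[0,-0.5,0,0,-1],[0,0,0,0,-1]]
  ]
}}

```text
time_s: 21.4
position: [0.5703, -0.2026, 0.2428]
tcp_rot: [[0.191, 0.982, 0.0], [0.982, -0.191, -0.001], [-0.001, 0.0, -1.0]]
force: [-0.9, -0.3, -0.4]
opening: 1.0
```

Run:
```python
from h import *
d=look('wrist','w14');s=d['s'];print(s['position'],s['force'],s['opening'],s['time_s'])
cv2.imwrite('pics/c14.png',cv2.resize(d['img'][100:270,200:440],None,fx=3.3,fy=3.3,interpolation=cv2.INTER_CUBIC))
```

```text
[ 0.57029359 -0.20262647  0.24282089] [-0.87419348 -0.30395316 -0.41910156] 0.9995987590933261 21.4
```

View pics/c14.png

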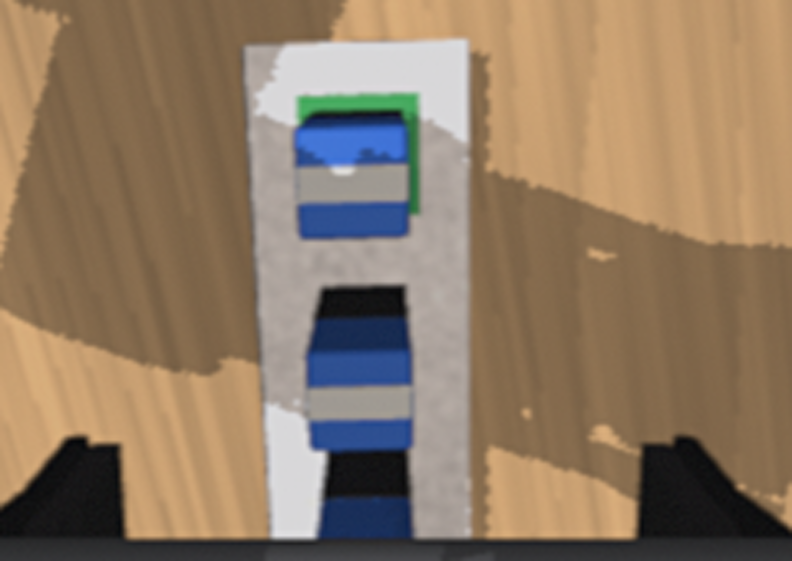

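Call:
{"api": "send_rows", "payload": {
  "plan": [
    [[-0.1,0.5,0,-0.2,-1],[-0.22,1,0,-0.3,-1],[-0.22,1,0,-0.3,-1],[-0.22,1,0,-0.3,-1],[-0.22,1,0,-0.3,-1],[-0.22,1,0,-0.3,-1],[-0.22,1,0,-0.3,-1],[-0.22,1,0,-0.3,-1],[-0.22,1,0,-0.3,-1],[-0.22,1,0,-0.3,-1],[-0.22,1,-0.1,-0.3,-1],[-0.22,1,-0.2,-0.3,-1],[-0.22,1,-0.3,-0.3,-1],[-0.22,1,-0.4,-0.3,-1],[-0.22,1,-0.4,-0.1,-1],[-0.22,0.8,0,0,-1],[-0.22,0.6,0,0,-1],[-0.1,0,0,0,-1],[0,0,0,0,-1],[0,0,0,0,-1]]
  ]
}}

```text
time_s: 23.45
position: [0.4586, 0.2756, 0.2005]
tcp_rot: [[0.573, 0.819, -0.001], [0.819, -0.573, -0.001], [-0.001, -0.0, -1.0]]
force: [0.3, 0.7, 0.4]
opening: 1.003
```

Run:
```python
from h import *
d=look('wrist','w15');s=d['s'];R=np.array(s['tcp_rot']);print(s['position'],s['force'],s['opening'],s['time_s'],'toolyaw',np.degrees(np.arctan2(R[1,1],R[0,1])),R[:,2])
cv2.imwrite('pics/c15.png',cv2.resize(d['img'][90:260,220:420],None,fx=4,fy=4,interpolation=cv2.INTER_CUBIC))
print([(np.round(r['at'],4).tolist(),round(r['conf'],2)) for r in mark_of('wrist','untested_center')])
```

```text
[0.45864372 0.27561566 0.2005496 ] [0.34194755 0.66624045 0.42271911] 1.0031806556723046 23.45 toolyaw -34.97281506971271 [-7.55863838e-04 -5.40844303e-04 -9.99999568e-01]
[([0.4643, 0.2943, 0.0518], 0.75)]
```

View pics/c15.png

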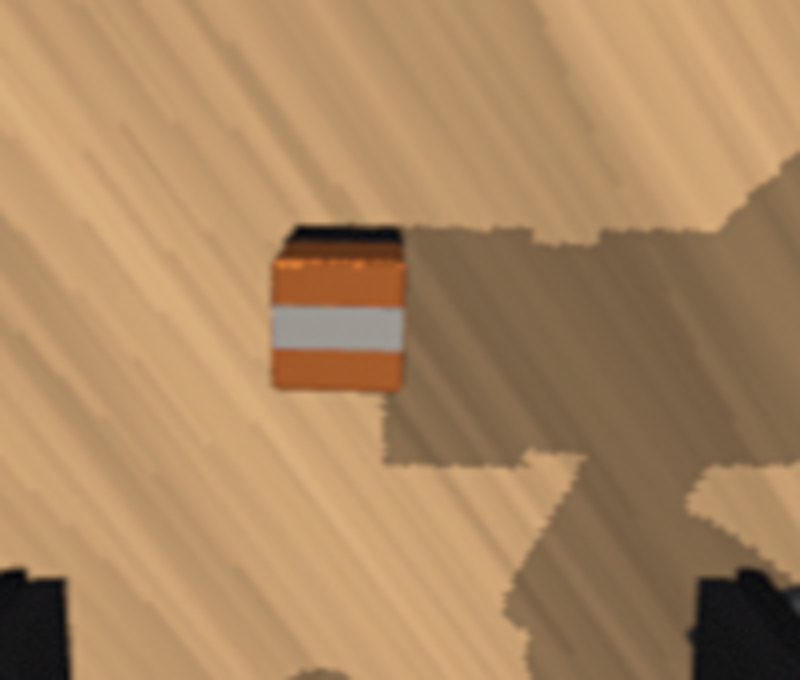

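Run:
```python
from h import *
w=pickle.load(open('pics/w15.pkl','rb'))
C=lambda l:np.array(l)/4+[220-.4,90-.4]
c=C([(272,260),(406,260),(405,390),(272,389)])
for fz in (0,1):
    x,r=fit(w,c,.032,.09,[.463,.3,-.6],fz);print(x,np.degrees(x[2]),r)
```

```text
[ 0.4629179   0.29964457 -0.61849854] -35.43735585977149 [-0.5 -0.7  0.3 -0.4  0.1  0.6  0.   0.6]
[ 0.46203926  0.29882638 -0.61850023  0.08284542] -35.437452607687845 [-0.1 -0.3 -0.1 -0.  -0.3  0.2  0.4  0.2]
```

Call:
{"api": "send_rows", "payload": {
  "plan": [
    [[0.14,0.8,0,-0.08,-1],[0,0,-0.5,0,-1],[0,0,-0.9,0,-1],[0,0,-0.9,0,-1],[0,0,-0.9,0,-1],[0,0,-0.9,0,-1],[0,0,-0.7,0,-1],[0,0,-0.4,0,-1],[0,0,-0.28,0,-1],[0,0,0,0,-1],[0,0,0,0,-1]]
  ]
}}

```text
time_s: 24.65
position: [0.4638, 0.3004, 0.037]
tcp_rot: [[0.58, 0.815, 0.001], [0.815, -0.58, 0.001], [0.001, 0.001, -1.0]]
force: [-0.5, -0.7, -0.1]
opening: 1.002
```

Run:
```python
from h import *
d=look('wrist','w16');s=d['s'];R=np.array(s['tcp_rot']);print(s['position'],s['force'],s['opening'],s['time_s'],'toolyaw',np.degrees(np.arctan2(R[1,1],R[0,1])),R[:,2])
cv2.imwrite('pics/c16.png',d['img'])
```

```text
[0.46380677 0.3003719  0.03703191] [-0.51396833 -0.70004008 -0.12278755] 1.001942698897104 24.65 toolyaw -35.4196122845546 [ 1.29765824e-03  5.03662647e-04 -9.99999031e-01]
```

View pics/c16.png

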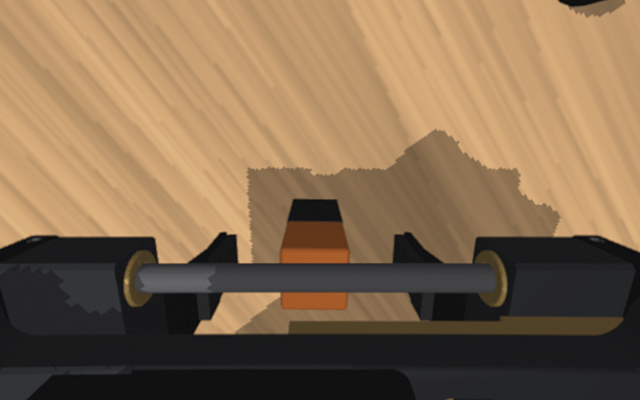

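Call:
{"api": "send_rows", "payload": {
  "plan": [
    [[0,0,0,0,1],[0,0,0,0,1],[0,0,0,0,1],[0,0,0,0,1],[0,0,0,0,1],[0,0,0,0,1],[0,0,0,0,1],[0,0,0,0,1],[0,0,0,0,1],[0,0,0,0,1],[0,0,0,0,1],[0,0,0,0,1]]
  ]
}}

```text
time_s: 25.9
position: [0.4631, 0.3002, 0.0363]
tcp_rot: [[0.579, 0.815, -0.0], [0.815, -0.579, -0.0], [-0.0, -0.0, -1.0]]
force: [-0.3, 0.6, -0.5]
opening: 0.366
```

Call:
{"api": "send_rows", "payload": {
  "plan": [
    [[0,0,0.2,0,1],[0,0,0.5,0,1],[0,0,0.8,0,1],[0,0,0.9,0,1],[0,0,0.9,0,1],[0,0,0.9,0,1],[0,0,0.8,0,1],[0.2,-0.4,0.5,0.3,1],[0.4,-0.9,0,0.5,1],[0.45,-1,0,0.5,1],[0.45,-1,0,0.5,1],[0.45,-1,0,0.5,1],[0.45,-1,0,0.5,1],[0.45,-1,0,0.5,1],[0.45,-1,0,0.5,1],[0.45,-0.8,0,0.5,1],[0.4,-0.6,0,0.5,1],[0.25,-0.63,0,0.17,1],[0,0,0,0,1],[0,0,0,0,1]]
  ]
}}

```text
time_s: 27.9
position: [0.5945, 0.0204, 0.2013]
tcp_rot: [[0.122, 0.993, -0.001], [0.993, -0.122, 0.001], [0.001, -0.001, -1.0]]
force: [0.3, 0.4, -0.3]
opening: 0.373
```

Run:
```python
from h import *
d=look('wrist','w17');s=d['s'];R=np.array(s['tcp_rot']);print(s['position'],s['force'],s['opening'],s['time_s'],'toolyaw',np.degrees(np.arctan2(R[1,1],R[0,1])),R[:,2])
cv2.imwrite('pics/c17.png',cv2.resize(d['img'][110:310,210:430],None,fx=3.5,fy=3.5,interpolation=cv2.INTER_CUBIC))
```

```text
[0.59448668 0.02043165 0.20131643] [ 0.2903296   0.35957981 -0.29064783] 0.37316398642420956 27.9 toolyaw -7.009868531903835 [-1.08395592e-03  7.37096068e-04 -9.99999141e-01]
```

View pics/c17.png

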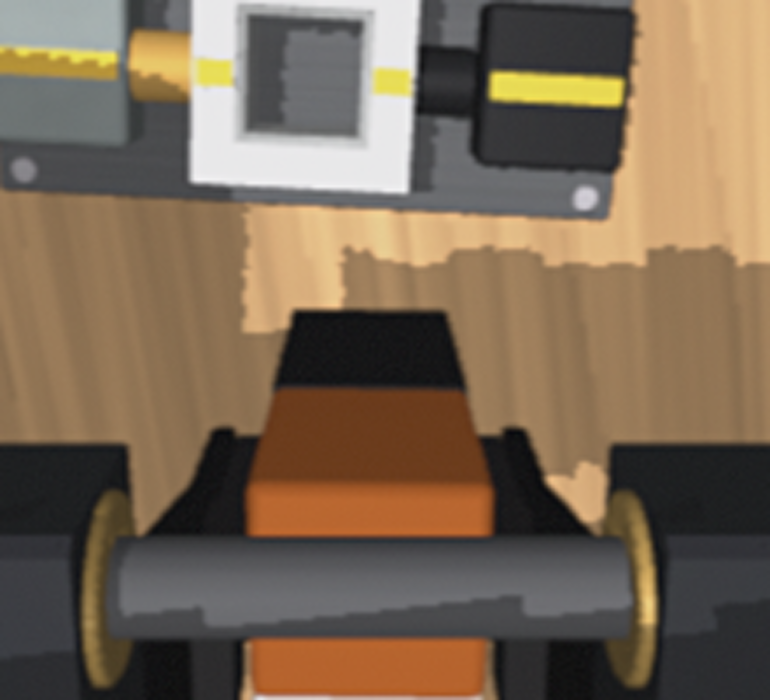

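Run:
```python
from h import *
w=pickle.load(open('pics/w17.pkl','rb'));s=w['s'];tp=np.array(s['position'])
cv2.imwrite('pics/c17b.png',cv2.resize(w['img'][60:180,240:360],None,fx=5,fy=5,interpolation=cv2.INTER_CUBIC))
C=lambda l:np.array(l)/3.5+[210-.4,110-.4]
x,r=fit(w,C([(240,5),(373,12),(366,147),(236,138)]),.041,.05,[.58,.08,-.17]);print('rim',x,np.degrees(x[2]),r)
c=C([(246,487),(492,486),(485,696),(252,695)])
x,r=fit(w,c,.032,.255,[.59,.02,-.1],True);print('cell',x,np.degrees(x[2]),r,x[3]-tp[2],x[:2]-tp[:2])
x,r=fit(w,c,.032,tp[2]+.0537,[.59,.02,-.1]);print('cell',x,np.degrees(x[2]),r,x[:2]-tp[:2])
f=ray(w,C([(294,312),(447,312)]),tp[2]-.0363);print('foot edge',f,np.degrees(np.arctan2(*(f[1]-f[0])[[1,0]])),np.linalg.norm(f[1]-f[0]));m=f.mean(0)
a=np.radians(-7);print('foot centre',m+.016*np.array([np.sin(a),-np.cos(a),0])-tp)
```

```text
rim [ 0.58175466  0.07955812 -0.18051616] -10.342814218843591 [-0.9 -1.2  1.  -0.7  0.7  0.9 -0.8  1.2]
cell [ 0.59387984  0.01757753 -0.12296128  0.2503571 ] -7.045162271307826 [ 0.5 -0.7 -0.5 -0.4 -0.5  0.5  0.5  0.7] 0.04904067520173888 [-0.00060684 -0.00285412]
cell [ 0.5941895   0.02005698 -0.12295691] -7.044912116036437 [-0.8 -1.7  0.7 -1.3  0.7  1.7 -0.6  1.9] [-0.00029718 -0.00037467]
foot edge [[0.58055655 0.03679108 0.16501643]
 [0.61197867 0.03294203 0.16501643]] -6.983650128111421 0.03165698071592862
foot centre [-0.00016898 -0.00144583 -0.0363    ]
```

View pics/c17b.png

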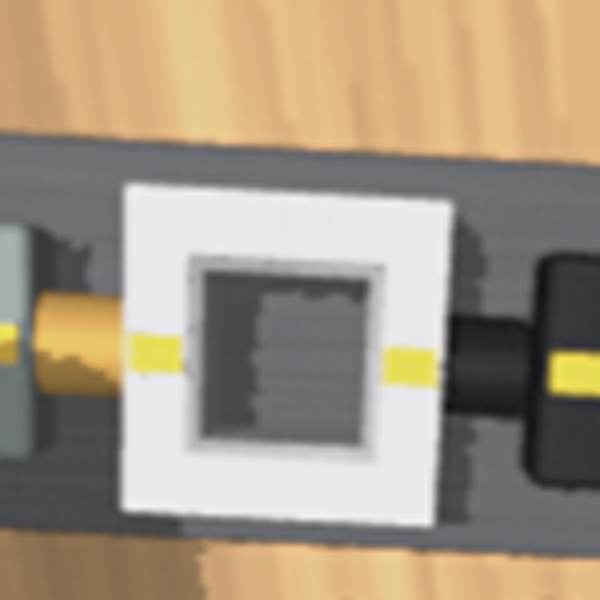

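Call:
{"api": "send_rows", "payload": {
  "plan": [
    [[-0.2,0.6,0,-0.25,1],[-0.2,0.9,0,-0.25,1],[0,0.52,0,0,1],[0,0,-0.5,0,1],[0,0,-0.9,0,1],[0,0,-0.9,0,1],[0,0,-0.7,0,1],[0,0,-0.3,0,1],[0,0,-0.13,0,1],[0,0,0,0,1],[0,0,0,0,1],[0,0,0,0,1]]
  ]
}}

```text
time_s: 29.15
position: [0.584, 0.0809, 0.0997]
tcp_rot: [[0.17, 0.985, 0.002], [0.985, -0.17, -0.0], [0.0, 0.002, -1.0]]
force: [-0.5, -0.5, -0.2]
opening: 0.368
```

Run:
```python
from h import *
d=look('wrist','w18');s=d['s'];R=np.array(s['tcp_rot']);print(s['position'],s['force'],s['opening'],s['time_s'],'toolyaw',np.degrees(np.arctan2(R[1,1],R[0,1])),R[:,2])
cv2.imwrite('pics/c18.png',cv2.resize(d['img'][130:310,210:430],None,fx=3.6,fy=3.6,interpolation=cv2.INTER_CUBIC))
d=look('side','s18')
cv2.imwrite('pics/c18s.png',cv2.resize(d['img'][100:230,240:370],None,fx=4.5,fy=4.5,interpolation=cv2.INTER_CUBIC))
```

```text
[0.58397366 0.08093805 0.09965135] [-0.50348367 -0.45145305 -0.15305413] 0.36803489691584657 29.15 toolyaw -9.793511057085267 [ 2.30797097e-03 -1.11400620e-04 -9.99997330e-01]
```

View pics/c18.png

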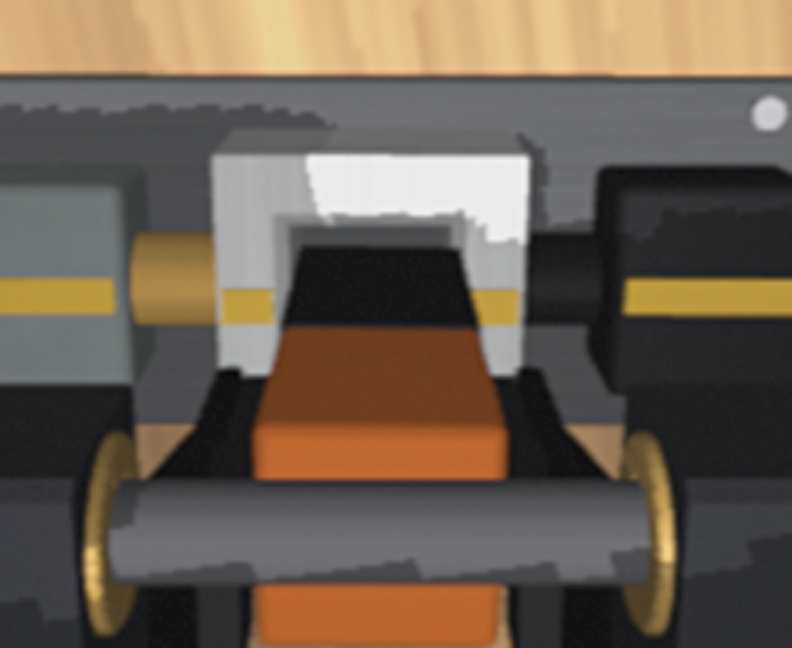

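View pics/c18s.png

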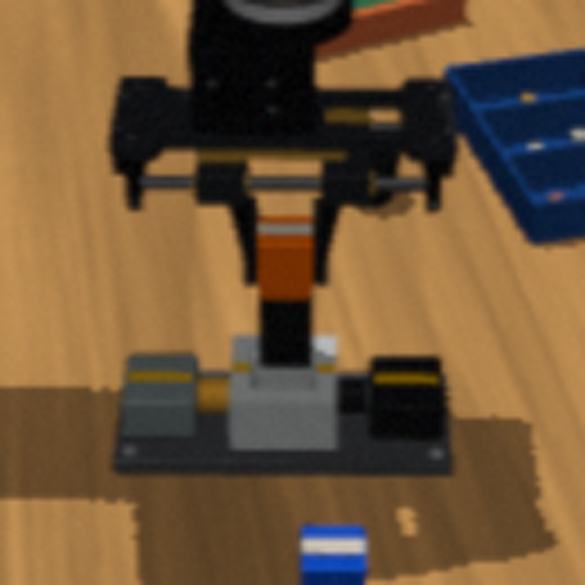

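Call:
{"api": "send_rows", "payload": {
  "plan": [
    [[0,0,0,0,1],[0,0,0,0,1],[0,0,0,0,1]]
  ]
}}

```text
time_s: 29.55
position: [0.5831, 0.0809, 0.0986]
tcp_rot: [[0.17, 0.985, 0.0], [0.985, -0.17, -0.0], [-0.0, 0.0, -1.0]]
force: [0.2, 0.4, -0.9]
opening: 0.367
```

Run:
```python
from h import *
d=look('wrist','w19');s=d['s'];R=np.array(s['tcp_rot']);print(s['position'],s['force'],s['opening'],s['time_s'],'toolyaw',np.degrees(np.arctan2(R[1,1],R[0,1])),R[:,2])
cv2.imwrite('pics/c19.png',cv2.resize(d['img'][130:240,240:390],None,fx=5.2,fy=5.2,interpolation=cv2.INTER_CUBIC))
```

```text
[0.58313588 0.08090414 0.09861254] [ 0.18820853  0.35263152 -0.94000436] 0.3671522729851446 29.55 toolyaw -9.797088051641628 [ 1.63908783e-04 -4.45514858e-05 -9.99999986e-01]
```

View pics/c19.png

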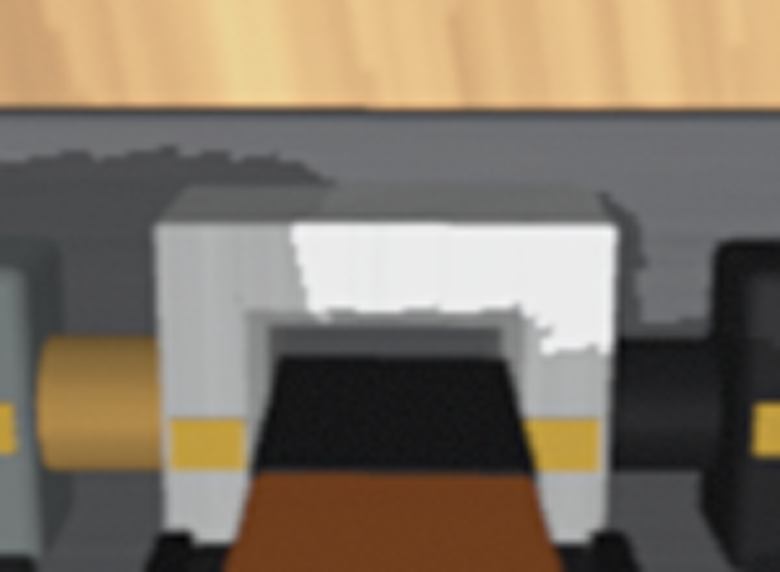

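Run:
```python
from h import *
w=pickle.load(open('pics/w19.pkl','rb'));tp=np.array(w['s']['position'])
C=lambda l:np.array(l)/5.2+[240-.4,130-.4]
a=np.radians(-9.82);ux=np.array([np.cos(a),np.sin(a),0]);uy=np.array([-np.sin(a),np.cos(a),0]);o=np.array([.5818,.0796,0])
def t(n,p,z):
    L=ray(w,C(p),z)-o;print(n,np.round(np.c_[L@ux,L@uy]*1000,1).tolist())
t('foot +y edge',[(278,355),(507,358)],tp[2]-.0363)
for z in (.05,.053):
    t('block +y edge',[(156,225),(617,225)],z);t('block sides at yellow',[(161,440),(607,440)],z)
    t('rim +y edge',[(248,313),(523,313)],z); t('yellow inner',[(247,443),(525,443)],z);t('inner wall bottom chamfer',[(270,325),(503,325)],z-.003)
```

```text
foot +y edge [[-15.0, 16.7], [16.8, 16.3]]
block +y edge [[-33.1, 32.8], [33.2, 32.8]]
block sides at yellow [[-33.6, 0.4], [32.9, 0.5]]
rim +y edge [[-20.2, 19.8], [19.9, 19.9]]
yellow inner [[-20.8, -0.0], [20.7, -0.0]]
inner wall bottom chamfer [[-17.2, 17.3], [17.3, 17.3]]
block +y edge [[-32.7, 33.3], [32.7, 33.4]]
block sides at yellow [[-33.2, 1.4], [32.5, 1.4]]
rim +y edge [[-19.9, 20.5], [19.7, 20.5]]
yellow inner [[-20.5, 0.9], [20.4, 0.9]]
inner wall bottom chamfer [[-17.0, 18.0], [17.1, 18.1]]
```

Call:
{"api": "send_rows", "payload": {
  "plan": [
    [[-0.032,-0.011,0,0,1],[0,0,0,0,1],[0,0,-0.15,0,1],[0,0,-0.15,0,1],[0,0,-0.15,0,1],[0,0,-0.15,0,1],[0,0,0,0,1]]
  ]
}}

```text
time_s: 30.3
position: [0.5815, 0.0806, 0.0795]
tcp_rot: [[0.17, 0.985, -0.002], [0.985, -0.17, 0.0], [-0.0, -0.002, -1.0]]
force: [-1.0, -0.5, -0.5]
opening: 0.365
```

Call:
{"api": "send_rows", "payload": {
  "plan": [
    [[0,0,-0.15,0,1],[0,0,-0.15,0,1],[0,0,-0.15,0,1],[0,0,-0.15,0,1],[0,0,0,0,1]]
  ]
}}

```text
time_s: 30.8
position: [0.5816, 0.0806, 0.0617]
tcp_rot: [[0.17, 0.985, -0.002], [0.985, -0.17, 0.0], [-0.0, -0.002, -1.0]]
force: [-1.0, 0.1, -0.4]
opening: 0.364
```

Call:
{"api": "send_rows", "payload": {
  "plan": [
    [[0,0,-0.15,0,1],[0,0,-0.1,0,1],[0,0,-0.07,0,1],[0,0,0,0,1]]
  ]
}}

```text
time_s: 31.2
position: [0.5819, 0.0806, 0.0525]
tcp_rot: [[0.17, 0.985, -0.001], [0.985, -0.17, 0.0], [-0.0, -0.001, -1.0]]
force: [-0.4, 0.4, -0.8]
opening: 0.367
```

Call:
{"api": "send_rows", "payload": {
  "plan": [
    [[0,0,-0.05,0,1],[0,0,-0.04,0,1],[0,0,0,0,1]]
  ]
}}

```text
time_s: 31.5
position: [0.582, 0.0806, 0.0501]
tcp_rot: [[0.17, 0.985, -0.0], [0.985, -0.17, -0.0], [-0.0, -0.0, -1.0]]
force: [0.0, -0.1, -1.3]
opening: 0.364
```

Call:
{"api": "send_rows", "payload": {
  "plan": [
    [[0,0,-0.03,0,1],[0,0,0,0,1],[0,0,0,0,1]]
  ]
}}

```text
time_s: 31.8
position: [0.5822, 0.0806, 0.0493]
tcp_rot: [[0.17, 0.985, 0.0], [0.985, -0.17, -0.0], [-0.0, 0.0, -1.0]]
force: [-0.5, -0.5, -1.1]
opening: 0.361
```

Call:
{"api": "send_rows", "payload": {
  "plan": [
    [[0,0,-0.03,0,1],[0,0,0,0,1],[0,0,0,0,1]]
  ]
}}

```text
time_s: 32.1
position: [0.5821, 0.0806, 0.0484]
tcp_rot: [[0.17, 0.985, -0.0], [0.985, -0.17, -0.0], [-0.0, -0.0, -1.0]]
force: [0.4, -0.3, -0.4]
opening: 0.364
```

Call:
{"api": "send_rows", "payload": {
  "plan": [
    [[0,0,-0.02,0,1],[0,0,0,0,1],[0,0,0,0,1]]
  ]
}}

```text
time_s: 32.4
position: [0.5821, 0.0806, 0.0483]
tcp_rot: [[0.17, 0.985, 0.0], [0.985, -0.17, -0.0], [-0.0, 0.0, -1.0]]
force: [-1.6, -1.5, 5.4]
opening: 0.362
```

Call:
{"api": "send_rows", "payload": {
  "plan": [
    [[0,0,-0.02,0,1],[0,0,0,0,1],[0,0,0,0,1]]
  ]
}}

```text
time_s: 32.7
position: [0.5822, 0.0806, 0.0483]
tcp_rot: [[0.17, 0.985, 0.0], [0.985, -0.17, -0.0], [-0.0, 0.0, -1.0]]
force: [-2.5, -0.1, 9.9]
opening: 0.366
```

Call:
{"api": "send_rows", "payload": {
  "plan": [
    [[0,0,0.02,0,1],[0,0,0,0,-1],[0,0,0,0,-1],[0,0,0,0,-1],[0,0,0,0,-1],[0,0,0,0,-1],[0,0,0,0,-1],[0,0,0,0,-1],[0,0,0,0,-1],[0,0,0,0,-1],[0,0,0.3,0,-1],[0,0,0.6,0,-1],[0,0,0.9,0,-1],[0,0,0.9,0,-1],[0,0,0.9,0,-1],[0,0,0.9,0,-1],[0,0,0.5,0,-1],[0,-0.5,0,0,-1],[0,0,0,0,-1],[0,0,0,0,-1]]
  ]
}}

```text
time_s: 34.7
position: [0.5812, 0.0649, 0.1967]
tcp_rot: [[0.172, 0.985, -0.002], [0.985, -0.172, 0.0], [-0.0, -0.002, -1.0]]
force: [-0.2, -0.0, -1.2]
opening: 1.001
```

Run:
```python
from h import *
d=look('wrist','w20');s=d['s'];print(s['position'],s['force'],s['opening'],s['time_s'])
cv2.imwrite('pics/c20.png',cv2.resize(d['img'][110:310,210:430],None,fx=3.5,fy=3.5,interpolation=cv2.INTER_CUBIC))
t=look('top','t20');cv2.imwrite('pics/c20t.png',cv2.resize(t['img'][130:280,140:500],None,fx=2.2,fy=2.2))
d=look('side','s20');cv2.imwrite('pics/c20s.png',cv2.resize(d['img'][110:350,220:400],None,fx=2.5,fy=2.5))
for n in ['untested_center','tested_center','cup']:
  for c in ('side','top'): print(n,c,[(np.round(r['at'],4).tolist(),round(r['conf'],2)) for r in mark_of(c,n)])
```

```text
[0.58119469 0.06491853 0.19671507] [-0.24469386 -0.02536988 -1.15881967] 1.0014600238905818 34.7
untested_center side [([0.5832, 0.0806, 0.0566], 0.58)]
untested_center top [([0.539, -0.3529, 0.0862], 0.42)]
tested_center side [([0.5708, -0.1615, 0.0874], 0.68)]
tested_center top [([0.5677, -0.1602, 0.0889], 0.87)]
cup side [([0.6829, 0.3383, 0.0], 0.48), ([0.5355, -0.3565, 0.0932], 0.33)]
cup top []
```

View pics/c20.png

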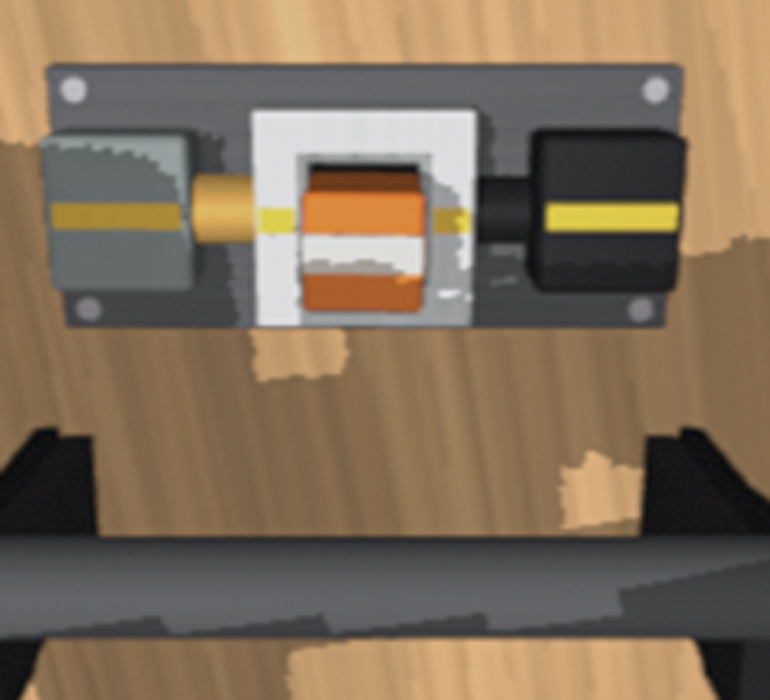

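View pics/c20t.png

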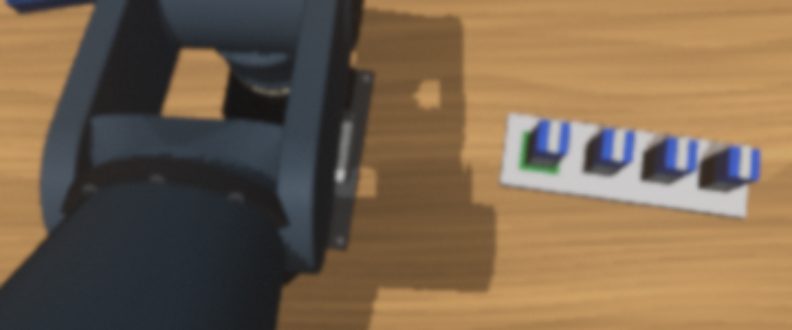

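View pics/c20s.png

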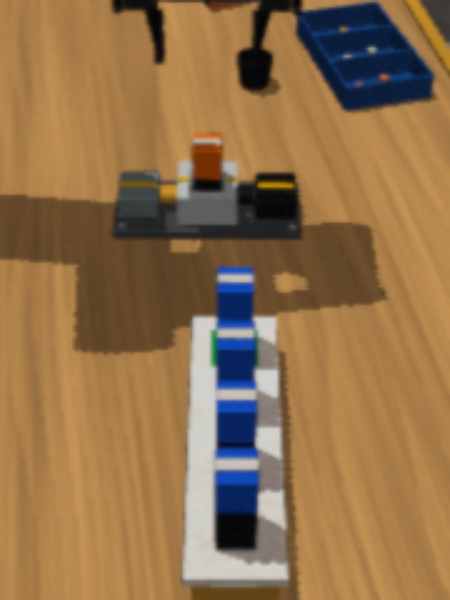

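Run:
```python
from h import *
w=pickle.load(open('pics/w14.pkl','rb'))
C=lambda l:np.array(l)/3.3+[200-.4,100-.4]
for n,q in [('placed',[(296,126),(408,123),(409,235),(299,238)]),('nb',[(307,353),(412,348),(412,447),(313,450)])]:
    x,r=fit(w,C(q),.032,.135,[.57,-.16 if n=='placed' else -.23,-.17]);print(n,x,np.degrees(x[2]),r)
d=pickle.load(open('pics/t20.pkl','rb'))
cv2.imwrite('pics/c21.png',cv2.resize(d['img'][170:240,355:495],None,fx=5.6,fy=5.6,interpolation=cv2.INTER_CUBIC))
```

```text
placed [ 0.56969688 -0.16371382 -0.17325295] -9.926662612810638 [-0.7 -0.5  0.4 -0.3  0.5  0.6 -0.2  0.3]
nb [ 0.55923621 -0.22749852 -0.15987575] -9.16020599671021 [-0.8 -0.9  0.5 -0.4  1.3  0.7 -1.   0.7]
```

View pics/c21.png

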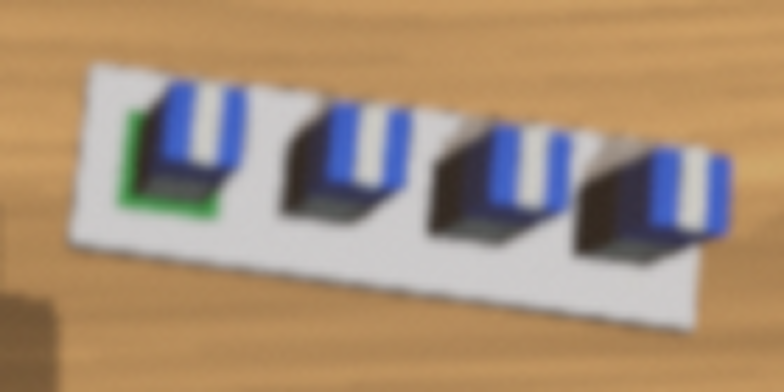

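```bash
python3 -c "
from rig import bot
print(bot.hand_in())"
```

```text
the job is handed in; nothing more can be done
None
```

Both cells are where you asked, in the order you asked, and the job was handed in at about 35 s of the 61 s allowed.

**What I did**
- **Tested cell (blue):** I moved it from the meter to the green card. I felt it touch down at about 9 N, lifted it 3 mm to centre it, set it down again and let go.
- **Untested cell (orange):** I turned it to the light path and lowered it into the well. It stopped on the floor at the same height where the blue cell had sat, with about 10 N of contact. I then let go and moved clear.

**What the last checks showed**
- **Blue on the card:** it stands about 1 mm from the measured middle. It is turned -9.9°, against about -9.7° for the shelf and -9.2° for the neighbour I measured. Its white bar lines up with theirs.
- **Orange in the well:** it is upright, with its white bar along the yellow light-path lines.
- **Other cells and cup:** I never touched the row cells or the cup. The side camera reports the cup within about 2 mm of its first position.

**What failed or disagreed**
- **Grasps:** the first two tries on the blue cell closed on nothing. In the camera views the fingertips ended about 20 mm above the reported TCP, not 17 mm ahead of it as stated. I lowered the grasp to match, and the cell had not visibly moved. The first lift also came before the fingers had fully closed.
- **Final top view:** the arm hid the meter and the cup. The network found no cup there and gave one low-confidence false place for the orange cell. The side view put the orange cell in the well and the cup in place.

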